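Line up a turned lamp column in the gluing cradle

TASK

Line up the two turned pieces of the lamp column dry in the V-shaped gluing cradle, the long one first: set its foot in the fold of the trough on the open side of the bridge, leaning back away from the bridge, tip it down into the fold and let go of it; then take it again and slide it along under the bridge. Tip the short piece in behind it in the same way, let go, take it again and slide it on until the row comes up snug, pressed lightly end to end against the end stop with no gap. The stop is only pinched in its slot, so feel for it and do not shove it along; leave the mallet, the glue bottle and the sanding block alone.

Things in the scene. Friction and masses are not known exactly. Their poses are not given: they have to be found in the camera images.
- cradle: Wooden gluing cradle fixed to the bench: a straight 90-degree V-trough open upward, 370 mm long, base 110 mm wide. Origin: middle of the underside. y: along the trough, + to the open end, - to the end stop; x across; z up. The fold runs at x = 0, 20 mm above the bench; the flanks rise at 45 degrees to 41 mm at x = +-21 mm; flat side rails (38.5 mm high) go on to x = +-43.5 mm.
- bridge (a point): Point on the fold under the middle of the bridge (cradle y = -10 mm, 20 mm above the bench). The dark wooden bridge is 36 mm wide along the trough: posts at x = +-31 to +-46 mm, bar from 76 to 90 mm above the bench (screw heads to 92 mm). A bedded 44 mm piece has its axis 51 mm and its top 73 mm above the bench and passes under with 3 mm to spare.
- trough_open_end (a point): Point on the fold at the trough's open end (cradle y = +185 mm, 20 mm above the bench), no wall there. From the bridge to here, 177 mm, is the open side of the trough.
- stop: The adjustable end stop: dark wooden block lying across the trough, 64 mm wide, 22 mm thick along the trough, top 66 mm above the bench, with a steel strap and a small wing nut on its near side. Axes as the cradle's. Origin: on the plane of its face toward the bridge, at bench height. It is set anew each time and held only by friction: it slips under about 18 N of push along the trough.
- stop_face (a point): Centre of the end stop's face (dark block across the trough, top 66 mm above the bench), on the axis of a bedded piece, 51 mm above the bench, 120 to 140 mm from the bridge's middle. The long piece's end must meet it.
- long_piece: The longer turned column piece, light wood, plain round bar with shallow turned grooves, 44 mm diameter, 130 mm long, 0.12 to 0.25 kg, standing on end on the bench at the start. Origin: centre of its lower end face; z axis along it. Both ends are alike.
- long_piece_mid (a point): Middle of the long piece (on its axis, 65 mm from either end). Lying in the trough, either piece slides along the fold with 1 to 3 N of friction.
- short_piece: The shorter turned column piece, light wood, 44 mm diameter, 90 mm long, 0.08 to 0.18 kg, standing on end on the bench at the start. Origin: centre of its lower end face; z axis along it. Both ends are alike.
- short_piece_mid (a point): Middle of the short piece (on its axis, 45 mm from either end).
- carver_mallet: Round wooden carver's mallet standing on its head behind the cradle, 69 mm diameter, 202 mm high; leave alone. Origin: centre of its underside.
- glue_bottle: White glue bottle with a red spout, standing behind the cradle, 63 mm diameter, 194 mm high; leave alone. Origin: centre of its underside.
- sanding_block: Sanding block, 52 x 91 x 29 mm, lying to the right of the cradle; leave alone. Origin: centre of its underside.
Things that resemble listed ones, but are neither listed nor needed, are in the scene too. Leave any pink or turquoise look-alike of the short_piece alone.

How it is judged (in metres and radians):
On the way, in this order (a step that is already met when the one before it is completed fails the run):
1. the long piece leans with its foot in the trough on the open side of the bridge (angle between long_piece's own z axis and vertical between 0.35 and 1.35 rad and contact force between long_piece and cradle above 0.2 N and x of long_piece_mid in the frame of cradle between -0.02 and 0.02 m and y of long_piece_mid in the frame of cradle between 0.01 and 0.23 m), for 0.05 s.
2. the long piece lies in the fold on the open side (its middle past the bridge), let go (angle between the z axis of long_piece and the y axis of cradle, either way round below 0.08 rad and x of long_piece_mid in the frame of cradle between -0.006 and 0.006 m and z of long_piece_mid in the frame of cradle between 0.0461 and 0.0561 m and y of long_piece_mid in the frame of cradle above 0.02 m and contact force between long_piece and the fingers below 0.2 N and linear speed of long_piece below 0.02 m/s), for 0.2 s.
3. the short piece leans with its foot in the trough behind it (angle between short_piece's own z axis and vertical between 0.35 and 1.35 rad and contact force between short_piece and cradle above 0.2 N and x of short_piece_mid in the frame of cradle between -0.02 and 0.02 m and y of short_piece_mid in the frame of cradle between 0.01 and 0.23 m), for 0.05 s.
4. the short piece lies in the fold on the open side, let go, with the long piece's middle on the stop side of the bridge's open face (angle between the z axis of short_piece and the y axis of cradle, either way round below 0.08 rad and x of short_piece_mid in the frame of cradle between -0.006 and 0.006 m and z of short_piece_mid in the frame of cradle between 0.0461 and 0.0561 m and y of short_piece_mid in the frame of cradle above 0.02 m and contact force between short_piece and the fingers below 0.2 N and linear speed of short_piece below 0.02 m/s and y of long_piece_mid in the frame of cradle below 0.008 m), for 0.2 s.
5. the row is pressed up snug: short piece against long piece, long piece against the stop (contact force between long_piece and stop above 1.5 N and contact force between short_piece and long_piece above 1.5 N), for 0.05 s.
At the end, for the whole second after the job is handed in: Both pieces lie still and released, bedded in the fold (within 4 mm and 0.05 rad), the long piece's end within 2.5 mm of the end stop's face and the short piece's end within 2.5 mm of the long piece's other end; the end stop within 2.5 mm of where it was set (angle between the z axis of each of long_piece, short_piece and the y axis of cradle, either way round below 0.05 rad and x of long_piece_mid in the frame of cradle between -0.004 and 0.004 m and z of long_piece_mid in the frame of cradle between 0.0471 and 0.0551 m and x of short_piece_mid in the frame of cradle between -0.004 and 0.004 m and z of short_piece_mid in the frame of cradle between 0.0471 and 0.0551 m and distance between long_piece_mid and stop_face below 0.0675 m and distance between long_piece_mid and short_piece_mid below 0.1125 m and y of short_piece_mid in the frame of cradle above 0 m and distance of stop_face from where it was at the start of the episode below 0.0025 m and linear speed of each of long_piece, short_piece below 0.01 m/s); the robot touches nothing.
It fails at once if the end stop is shoved more than 2.5 mm along its slot (distance of stop_face from where it was at the start of the episode above 0.0025 m).
It fails at once if the mallet is pushed more than 20 mm from its place (distance of carver_mallet from where it was at the start of the episode above 0.02 m).
It fails at once if the glue bottle is pushed more than 20 mm from its place (distance of glue_bottle from where it was at the start of the episode above 0.02 m).
It fails at once if the sanding block is pushed more than 20 mm from its place (distance of sanding_block from where it was at the start of the episode above 0.02 m).
It also fails if it takes over 64 s, if anything falls off the work surface, if the arm or the gripper's body presses on something with over 40 N, if the wrist force passes 120 N, or if a joint passes its speed limit or range.

ROBOT

A 6-joint arm with a two-finger parallel gripper is mounted at the origin on a cart in front of the work surface, level with it; the furniture and walls round the work are solid. World frame = base frame: x ahead of the robot, y to its left, z up, the work surface at z = 0. Lengths are in m, angles in degrees, forces in N, time in s.
With the tool pointing down it reaches from about 0.375 to 0.9 m from the base axis. Payload 3.1 kg.
Tool frame: the origin (TCP) lies on the centre line of the jaws, within the pads' length; the fingertips stand 25 mm ahead of it and the grasp point (between the pads) lies 6 mm ahead of it; z points along the fingers, y is the line along which they close (so a half turn about z gives the same grasp; the last joint's range is limited). The gripper opens to 87 mm and grips with 3 to 60 N. Pads are 19 mm wide; open, the fingers measure 117 mm over their backs; the gripper's body (75 mm by 190 mm) begins 51 mm behind the grasp point.
Start: joints at [54.059, 30.224, 82.088, -0, 67.689, -10.227], TCP at [0.271, 0.563, 0.248] pointing down, gripper open.
Joint ranges: [-176.69, 176.69], [-43.24, 126.21], [12.49, 139.97], [-82, 262], [0, 151.66], [-163.58, 163.58]. Speed limits (degrees/s): [159.86, 159.86, 180, 180, 180, 180].

INTERFACE

Orientations are given as a 3x3 rotation matrix whose columns are the frame's x, y, z axes.
In Python, from rig import read_state, capture, camera_params, hand_in gives the robot as it stands.
- The arm moves only by the tool apply_moves, never from a script. Its argument "rows" is a list of rows, each an object of numbers: "x", "y", "z": the shift along the tool's x, y, z in mm; "rx", "ry", "rz": the turn, a rotation vector about the tool's x, y, z in units of 6 degrees (1.0 is 6 degrees); "claw": the closure in counts, from 0 (fully open) to 255 (shut). A call has 1 to 10 rows; each row is the pose to reach, as a shift and turn from the pose commanded when the call began, along the tool's axes at that moment; what a row does not reach only later rows make up. A row lasts 1/8 s, in which the tool goes at most 62.5 mm and 10.7 degrees, less where a joint would pass 70% of its speed; a pose out of reach is approached as far as the arm can. A call with a gripper value outside its range is refused whole. The fingers move at their own pace and stop on an object; the grip force is fixed at half the most. Time passes only in rows, so rows that repeat a pose let the fingers close. It gives the time, the measured TCP pose, the force, the opening and the grip force at its end, in the units of the state.
- read_state(): the state, without advancing time (a new reading comes with each control period).
- capture(name): name is "side" or "top" or "wrist"; returns (picture, depth): 384x512x3 uint8, red, green, blue; 384x512 float32, m along the optical axis (not along the pixel's ray), 0 where there is no reading.
- camera_params(name): a dict with "fx", "fy", "cx", "cy" (pixels), "D" ([k1, k2, p1, p2, k3] as OpenCV has them; the pictures are not rectified), "xyz" and "orientation" of the camera in the world. Camera axes: x right, y up, looking along -z (the intrinsics and any distortion apply to the point x, -y, -z); pixel columns grow to the right and rows downward; lengths in m; the calibration is good to about 2 mm. A picture is of the moment at which its call begins: read the wrist's pose just before it. camera_params takes no time and is no camera call; for the wrist camera it gives the pose at the moment of the call.
- hand_in(): hands the job in; it is judged then, once.
The state is a dict: "time_s": time; "joint_positions": joint angles; "qvel": joint speeds; "tau": joint torques, N m; "position": TCP position; "tcp_rot": TCP orientation; "force": force on the tool from outside, world axes, zero at the start; "moment": the same for the moment, N m; "opening": opening from 0.0 (shut) to 1.0 (fully open); "grasp_force": force on a finger pad.
Only numpy, scipy, OpenCV 4.12 (cv2) and the standard library are available. Lean on these libraries where they do the work, as an engineer would, in place of code of your own. Each camera call takes 0.05 s, during which the arm holds its last target. There are 200 camera calls.

## Working session

There is one attempt and no reset: what is moved stays moved. The work goes in short steps, Python scripts to look and compute and a tool call to move; the robot and the scene stay as the last step left them, time stands still between calls to the robot, and variables do not carry over. Pictures are saved under pics/ and viewed, at most 10 in all, crops included, and the job is handed in when it is done.

Besides the shell and the picture viewer there is one more tool, called by a JSON object that holds its "api" and its "payload", one argument or row to a line. apply_moves: Moves the arm, as the interface text tells. Its arguments: {"type":"object","properties":{"rows":{"type":"array"}},"required":["rows"]}

```bash
mkdir -p pics; ls
python3 - <<'E'
from rig import *
import cv2,numpy as np
s=read_state();print({k:np.round(v,3).tolist() for k,v in s.items()})
for n in("side","top"):
    p,d=capture(n);cv2.imwrite(f"pics/{n}0.png",p[:,:,::-1]);np.savez(f"{n}0.npz",p=p,d=d)
    c=camera_params(n);print(n,{k:np.round(v,4).tolist() for k,v in c.items()},(d==0).mean())
E
```

```text
pics
{'time_s': 0.0, 'joint_positions': [54.058, 30.279, 82.156, -0.001, 67.689, -10.228], 'qvel': [0.024, -0.003, 0.02, -0.002, -0.073, 0.085], 'tau': [0.0, -44.004, -17.659, 0.063, 0.058, -0.0], 'position': [0.271, 0.563, 0.247], 'tcp_rot': [[-0.901, 0.434, -0.001], [0.434, 0.901, -0.002], [0.0, -0.002, -1.0]], 'force': [0.888, -0.601, -0.04], 'moment': [0.005, -0.04, -0.045], 'grasp_force': 0.0, 'opening': 0.999}
side {'fx': 445.4933, 'fy': 445.4933, 'cx': 250.9092, 'cy': 187.7776, 'D': [-0.1021, 0.0, 0.0, 0.0, 0.0], 'xyz': [0.1641, 1.3896, 0.9336], 'orientation': [[-0.9574, 0.1644, -0.2373], [-0.2882, -0.4952, 0.8196], [0.0173, 0.8531, 0.5215]]} 0.1052703857421875
top {'fx': 400.9428, 'fy': 400.9428, 'cx': 258.7531, 'cy': 194.0988, 'D': [0.0461, 0.0, 0.0, 0.0, 0.0], 'xyz': [0.3225, 0.0283, 1.5092], 'orientation': [[-0.0157, 0.9875, -0.1568], [-0.9998, -0.0179, -0.0124], [-0.015, 0.1566, 0.9875]]} 0.056116739908854164
```

View pics/side0.png

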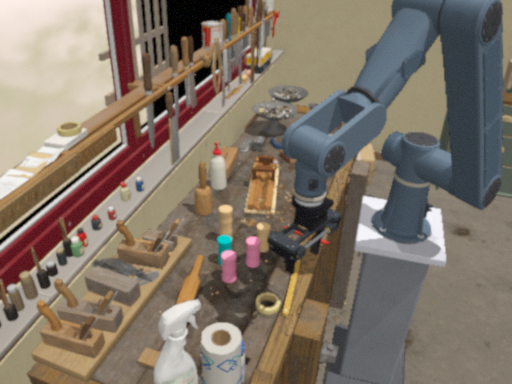

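View pics/top0.png

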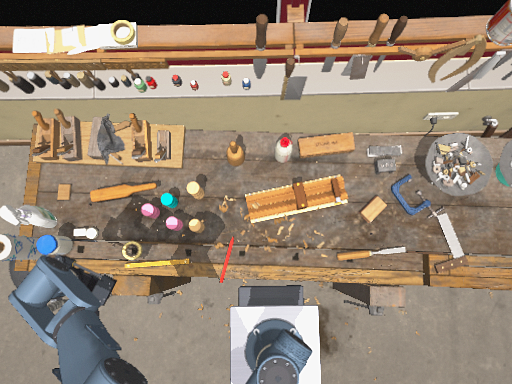

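Top view: the cradle spans (248,210)–(345,188) with its bridge at (299,193) and the stop near (341,188). The candidates for the pieces are light wood at (193,188) and (196,226). The look-alikes are pink at (149,210) and (174,223), and turquoise at (169,200). The mallet is at (235,150), the bottle at (284,148) and the sanding block at (373,208).

```bash
cat > h.py <<'E'
from rig import *
import cv2,numpy as np
def K(c): return np.array([[c["fx"],0,c["cx"]],[0,c["fy"],c["cy"]],[0,0,1]])
def ray(c,uv):
    q=cv2.undistortPoints(np.float64(uv).reshape(-1,1,2),K(c),np.float64(c["D"]))[:,0]
    return np.c_[q[:,0],-q[:,1],-np.ones(len(q))]@np.array(c["orientation"]).T
def onplane(c,uv,z):
    r=ray(c,uv);o=np.array(c["xyz"]);return o+r*((z-o[2])/r[:,2])[:,None]
def cloud(c,d):
    v,u=np.mgrid[:d.shape[0],:d.shape[1]]
    return (np.array(c["xyz"])+ray(c,np.c_[u.ravel(),v.ravel()])*d.reshape(-1,1)).reshape(*d.shape,3)
E
python3 - <<'E'
from h import *
z=np.load("top0.npz");p,d=z["p"],z["d"];c=camera_params("top")
W=cloud(c,d)
for n,(u,v) in dict(long=(193,188),short=(196,226),pink1=(149,210),pink2=(174,223),turq=(169,200),mallet=(235,150),bottle=(284,148),sand=(373,208)).items():
    w=W[v-14:v+15,u-14:u+15].reshape(-1,3); w=w[(w[:,2]>-.1)]
    top=np.percentile(w[:,2],93) if n!="sand" else .029
    m=w[np.abs(w[:,2]-top)<.012]; print(n,W[v,u].round(3),"top",top.round(3),(0.5*(m.max(0)+m.min(0))).round(3),len(m))
x0,x1,y0,y1=240,355,170,225
a=cv2.resize(p[y0:y1,x0:x1],None,fx=6.5,fy=6.5,interpolation=cv2.INTER_CUBIC)
b=cv2.resize(p[170:240,135:215],None,fx=3.5,fy=3.5,interpolation=cv2.INTER_CUBIC)
o=np.zeros((600,760,3),np.uint8);o[:a.shape[0],:a.shape[1]]=a[:, :760];o[358:358+b.shape[0],:b.shape[1]]=b[:242]
cv2.imwrite("pics/crop1.png",o[:,:,::-1])
E
```

```text
long [0.568 0.276 0.127] top 0.129 [0.568 0.277 0.127] 129
short [0.437 0.269 0.094] top 0.089 [0.44  0.276 0.088] 118
pink1 [0.498 0.438 0.09 ] top 0.09 [0.513 0.427 0.088] 143
pink2 [0.45  0.35  0.082] top 0.089 [0.45  0.357 0.086] 123
turq [0.533 0.368 0.088] top 0.089 [0.535 0.377 0.088] 121
mallet [0.696 0.126 0.149] top 0.162 [0.696 0.132 0.164] 13
bottle [ 0.705 -0.046  0.132] top 0.159 [ 0.718 -0.047  0.158] 56Traceback (most recent call last):
  File "<stdin>", line 7, in <module>
AttributeError: 'float' object has no attribute 'round'
```

Run:
```python
from h import *
z=np.load("top0.npz");p,d=z["p"],z["d"];c=camera_params("top")
W=cloud(c,d)
# piece tops: bright wood mask near, cast on top plane
for n,(u,v),h in (("long",(193,188),.13),("short",(196,226),.09)):
    m=np.zeros(d.shape,np.uint8); s=np.s_[v-16:v+17,u-16:u+17]
    m[s]=(np.abs(W[s][...,2]-h)<.01)
    ct=max(cv2.findContours(m,cv2.RETR_EXTERNAL,cv2.CHAIN_APPROX_NONE)[0],key=cv2.contourArea)
    (cu,cv),r=cv2.minEnclosingCircle(ct)
    print(n,cu,cv,r,onplane(c,[(cu,cv)],h).round(4),"diam",2*(r+.5)/c["fx"]*(1.5-h))
# cradle
reg=np.zeros(d.shape,bool);reg[165:230,235:357]=1
m=reg&(W[...,2]>.028)&(W[...,2]<.055)
n_,l,st,ce=cv2.connectedComponentsWithStats(m.astype(np.uint8));k=1+st[1:,4].argmax()
q=W[l==k];r=cv2.minAreaRect(q[:,:2].astype(np.float32));print("cradle",r,cv2.boxPoints(r).round(4).tolist())
hi=W[reg&(W[...,2]>.08)&(W[...,2]<.1)];print("bar",len(hi),cv2.minAreaRect(hi[:,:2].astype(np.float32)),hi[:,2].mean())
st=W[reg&(W[...,2]>.06)&(W[...,2]<.072)];st=st[st[:,1]<-.13];print("stop",len(st),cv2.minAreaRect(st[:,:2].astype(np.float32)))
x0,x1,y0,y1=240,355,170,225
a=cv2.resize(p[y0:y1,x0:x1],None,fx=6.5,fy=6.5,interpolation=cv2.INTER_CUBIC)
b=cv2.resize(p[170:240,135:215],None,fx=3.3,fy=3.3,interpolation=cv2.INTER_CUBIC)
o=np.zeros((600,760,3),np.uint8);o[:a.shape[0],:a.shape[1]]=a[:, :760];o[360:360+b.shape[0],:b.shape[1]]=b
cv2.imwrite("pics/crop1.png",o[:,:,::-1])
```

```text
long 192.5 188.0 6.265082359313965 [[0.5673 0.2768 0.13  ]] diam 0.046231846041682484
short 194.5 225.2142791748047 6.165344715118408 [[0.4404 0.2755 0.09  ]] diam 0.04688018399420161
cradle ((0.5190195441246033, 0.009876184165477753), (0.09274394810199738, 0.19787506759166718), 10.505265235900879) [[0.4553999900817871, 0.09870000183582306], [0.49149999022483826, -0.09589999914169312], [0.5827000141143799, -0.07890000194311142], [0.5465999841690063, 0.11559999734163284]]
bar 255 ((0.5437263250350952, -0.10003505647182465), (0.09225171059370041, 0.03628557175397873), 10.765295028686523) 0.08928190962609879
stop 92 ((0.5689464807510376, -0.23440442979335785), (0.06300638616085052, 0.022046860307455063), 11.354804039001465)
```

View pics/crop1.png

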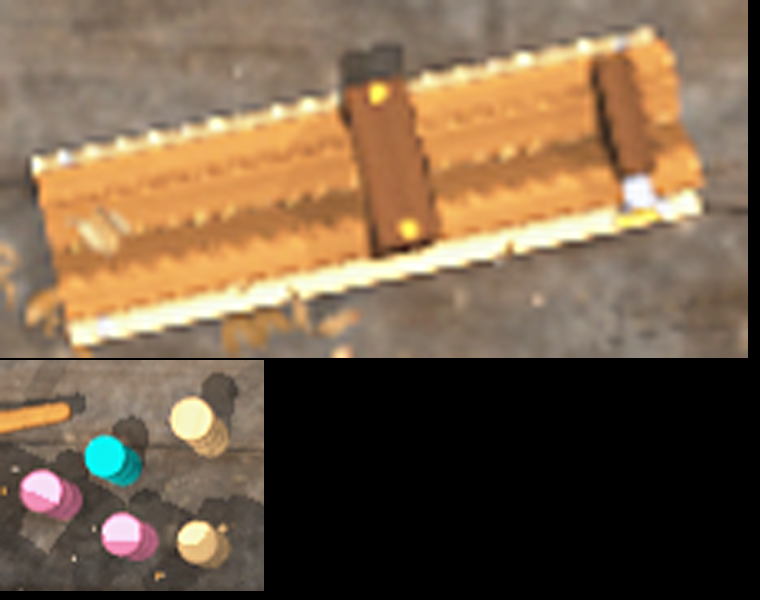

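The crop confirms it: the long piece's top is at (192,188) with a top height of 0.13 m, and the short piece's is at (195,225) with 0.09 m. The rest are pink or turquoise. Next I'll take a closer look at the cradle with the wrist camera.

```bash
cat >> h.py <<'E'
from scipy.spatial.transform import Rotation as Ro
import json,os
PHI=json.load(open("cr.json")) if os.path.exists("cr.json") else dict(ang=10.8,o=[.5418,-.0902])
a=np.radians(PHI["ang"]);XC=np.array([np.cos(a),np.sin(a),0]);YC=np.array([-np.sin(a),np.cos(a),0]);O=np.array(PHI["o"]+[0])
def Rt(tilt): # tool y=XC, tool z tilted from down toward +YC by tilt deg
    t=np.radians(tilt);z=np.sin(t)*YC-np.cos(t)*np.array([0,0,1]);return np.c_[np.cross(XC,z),XC,z]
def W2C(p): q=np.asarray(p)-O;return np.array([q@XC,q@YC,q[2]])
def C2W(x,y,z): return O+x*XC+y*YC+np.array([0,0,z])
def go(p,R):
    s=read_state();T=np.array(s["tcp_rot"]);dp=T.T@(np.array(p)-s["position"])*1000
    rv=Ro.from_matrix(T.T@R).as_rotvec(degrees=True)/6
    print("t",round(s["time_s"],2),"shift",dp.round(1),"turn",rv.round(2))
E
python3 -c "
from h import *
go(C2W(0,.02,.30),Rt(0)); c=camera_params('wrist');s=read_state();T=np.array(s['tcp_rot'])
print(T.T@(np.array(c['xyz'])-s['position']),(T.T@np.array(c['orientation'])).round(3),c['fx'])"
```

```text
t 0.1 shift [-515.5 -454.6  -52.6] turn [-0.02  0.01  8.91]
[ 0.06772818 -0.00027749 -0.13748803] [[ 0.     0.968  0.252]
 [ 1.    -0.    -0.001]
 [-0.001  0.252 -0.968]] 336.2613100396169
```

{"api": "apply_moves", "payload": {
  "rows": [
    {"x": -515,"y": -454,"z": -52,"rz": 8.91},
    {"x": -515,"y": -454,"z": -52,"rz": 8.91},
    {"x": -515,"y": -454,"z": -52,"rz": 8.91},
    {"x": -515,"y": -454,"z": -52,"rz": 8.91},
    {"x": -515,"y": -454,"z": -52,"rz": 8.91},
    {"x": -515,"y": -454,"z": -52,"rz": 8.91},
    {"x": -515,"y": -454,"z": -52,"rz": 8.91},
    {"x": -515,"y": -454,"z": -52,"rz": 8.91},
    {"x": -515,"y": -454,"z": -52,"rz": 8.91},
    {"x": -515,"y": -454,"z": -52,"rz": 8.91}
  ]
}}

```text
validation failed for argument at $.ro...
```

{"api": "apply_moves", "payload": {
  "rows": [
    {"x": 0},
    {"x": 0},
    {"x": 0},
    {"x": 0}
  ]
}}

```text
validation failed for argument at $.ro...
```

Run:
```python
from h import *
c=camera_params("wrist");s=read_state();p,d=capture("wrist");np.savez("w1.npz",p=p,d=d,c=json.dumps({k:np.array(v).tolist() for k,v in c.items()}))
print(s["time_s"],s["position"],s["joint_positions"],s["force"])
cv2.imwrite("pics/w1.png",cv2.resize(p,(768,576))[:,:,::-1])
```

```text
0.1 [0.27075888 0.56260906 0.24667395] [ 5.40611423e+01  3.02728669e+01  8.21497290e+01 -2.39391864e-03
  6.76915408e+01 -1.02277806e+01] [-0.1875296   0.65266718  0.1878697 ]
```

View pics/w1.png

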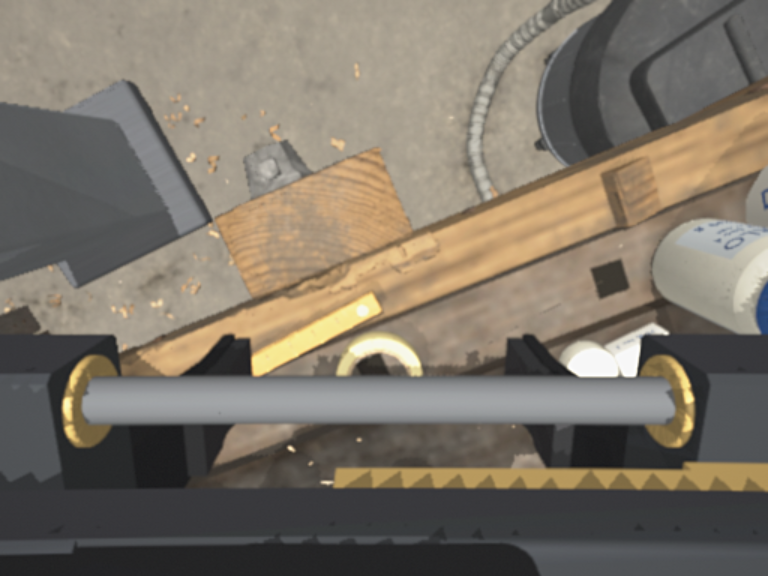

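The arm had not moved because the call was refused, so this picture shows only the bench front below the start pose. The gripper hides the lower half, so the useful view is on the tool's +x side. I'll retry with every key present.

{"api": "apply_moves", "payload": {
  "rows": [
    {"x": -515,"y": -454,"z": -52,"rx": 0,"ry": 0,"rz": 8.91,"claw": 0},
    {"x": -515,"y": -454,"z": -52,"rx": 0,"ry": 0,"rz": 8.91,"claw": 0},
    {"x": -515,"y": -454,"z": -52,"rx": 0,"ry": 0,"rz": 8.91,"claw": 0},
    {"x": -515,"y": -454,"z": -52,"rx": 0,"ry": 0,"rz": 8.91,"claw": 0},
    {"x": -515,"y": -454,"z": -52,"rx": 0,"ry": 0,"rz": 8.91,"claw": 0},
    {"x": -515,"y": -454,"z": -52,"rx": 0,"ry": 0,"rz": 8.91,"claw": 0},
    {"x": -515,"y": -454,"z": -52,"rx": 0,"ry": 0,"rz": 8.91,"claw": 0},
    {"x": -515,"y": -454,"z": -52,"rx": 0,"ry": 0,"rz": 8.91,"claw": 0},
    {"x": -515,"y": -454,"z": -52,"rx": 0,"ry": 0,"rz": 8.91,"claw": 0},
    {"x": -515,"y": -454,"z": -52,"rx": 0,"ry": 0,"rz": 8.91,"claw": 0}
  ]
}}

```text
time_s: 1.4
position: [0.5139, -0.013, 0.2948]
tcp_rot: [[-0.187, 0.982, 0.0], [0.982, 0.187, 0.0], [0.0, 0.0, -1.0]]
force: [0.2, -0.2, 0.3]
opening: 1.0
grasp_force: 0.0
```

{"api": "apply_moves", "payload": {
  "rows": [
    {"x": -75,"y": 15,"z": 0,"rx": 0,"ry": 0,"rz": 0,"claw": 0},
    {"x": -75,"y": 15,"z": 0,"rx": 0,"ry": 0,"rz": 0,"claw": 0},
    {"x": -75,"y": 15,"z": 0,"rx": 0,"ry": 0,"rz": 0,"claw": 0},
    {"x": -75,"y": 15,"z": 0,"rx": 0,"ry": 0,"rz": 0,"claw": 0}
  ]
}}

```text
time_s: 1.9
position: [0.5413, -0.0802, 0.2944]
tcp_rot: [[-0.189, 0.982, -0.002], [0.982, 0.189, 0.001], [0.001, -0.001, -1.0]]
force: [0.1, 0.2, 0.1]
opening: 1.0
grasp_force: 0.0
```

Run:
```python
from h import *
c=camera_params("wrist");s=read_state();p,d=capture("wrist");np.savez("w1.npz",p=p,d=d)
json.dump({k:np.array(v).tolist() for k,v in c.items()},open("w1.json","w"))
print(s["time_s"],s["position"],np.round(s["joint_positions"],1))
W=cloud(c,d);q=W.reshape(-1,3);q=q[(d.ravel()>0)]
C=np.array([W2C(x) for x in q])
v,u=np.mgrid[:384,:512]
m=(np.abs(C[:,0])<.07)&(C[:,1]>.02)&(C[:,1]<.16)&(C[:,2]<.06)
c2=C[m]
# profile: median z against x; fold = min
for y0 in(.03,.08,.13):
    k=c2[np.abs(c2[:,1]-y0)<.02]
    f=lambda lo,hi:np.polyfit(*k[(k[:,0]>lo)&(k[:,0]<hi)][:,[0,2]].T,1)
    l,r=f(-.017,-.005),f(.005,.017);x=(r[1]-l[1])/(l[0]-r[0]);print("fold y",y0,"x",x.round(4),"z",np.polyval(l,x).round(4),l.round(3),r.round(3),len(k))
b=C[(C[:,2]>.08)&(C[:,2]<.1)&(np.abs(C[:,0])<.06)&(C[:,1]<.05)];print("bar",b.min(0).round(4),b.max(0).round(4),len(b))
r=C[(np.abs(C[:,2]-.0385)<.004)&(np.abs(C[:,0])<.06)];print("rail y",np.percentile(r[:,1],[1,99,99.9]).round(4), "x",np.percentile(r[:,0],[1,99]).round(4))
cv2.imwrite("pics/w2.png",cv2.resize(p,(768,576))[:,:,::-1])
```

```text
1.9 [ 0.54133736 -0.08022177  0.29444029] [-20.1  21.2  90.    0.   69.  -31.1]
fold y 0.03 x 0.001 z 0.0203 [-0.983  0.021] [1.006 0.019] 2746
fold y 0.08 x 0.0006 z 0.0203 [-1.     0.021] [0.991 0.02 ] 4214
fold y 0.13 x -0.0041 z 0.0267 [-0.847  0.023] [0.453 0.029] 4564
bar [-0.0448 -0.0293  0.0802] [0.0469 0.0066 0.0933] 2936
rail y [-0.1824  0.1798  0.1823] x [-0.0424  0.0443]
```

View pics/w2.png

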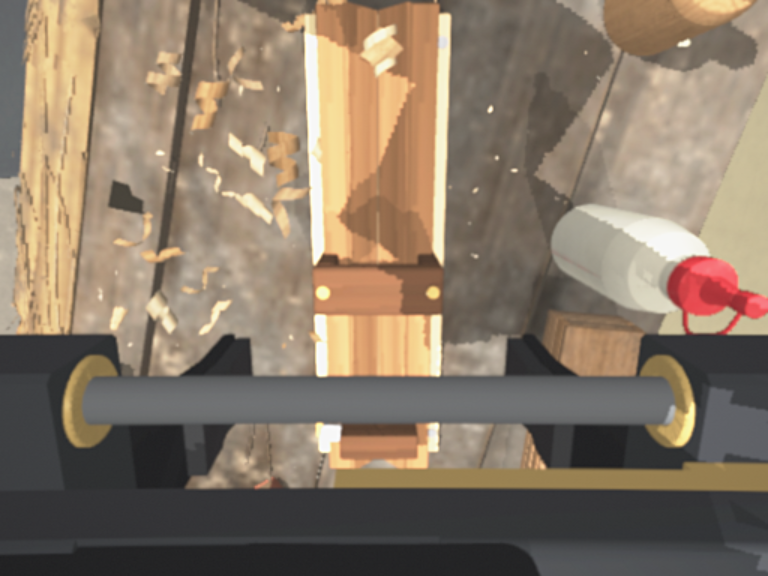

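View shows the V-trough free from the bridge bar (about (380,288)) to the open end (about (385,10)), with the glue bottle right at (640,250), the mallet at the top right and a shaving in the trough at (382,48). I'll check the shaving, refine the cradle frame and work out the reach to the long piece.

```bash
python3 - <<'E'
from h import *
z=np.load("w1.npz");d=z["d"];c=json.load(open("w1.json"))
C=(cloud(c,d).reshape(-1,3)-O)@np.c_[XC,YC,[0,0,1]];C=C[d.ravel()>0];C[:,0]-=.0008
k=C[(np.abs(C[:,0])<.018)&(C[:,1]>.02)&(C[:,1]<.18)];e=k[:,2]-.02-np.abs(k[:,0]);s=k[e>.004]
print("raised",len(s),s.min(0).round(3),s.max(0).round(3),e.max().round(4))
json.dump(dict(ang=10.8,o=[round(O[0]+.0008*XC[0]-.0014*YC[0],4),round(O[1]+.0008*XC[1]-.0014*YC[1],4)]),open("cr.json","w"))
E
python3 - <<'E'
from h import *
R=Rt(40);Cp=np.array([.5673,.2768,.095])
for b in(.105,.012): print((Cp-b*R[:,2]).round(4)); go(Cp-b*R[:,2],R)
E
```

```text
raised 18445 [-0.018  0.031  0.027] [0.018 0.169 0.389] 0.3681
[0.5799 0.2105 0.1754]
t 1.95 shift [277.8  93.1 119.4] turn [-0.02  6.66  0.02]
[0.5687 0.2692 0.1042]
t 1.95 shift [337.5  93.3 190.7] turn [-0.02  6.66  0.02]
```

Run:
```python
from h import *
print(O)
R=Rt(30);Cp=np.array([.5673,.2768,.095])
for b in(.12,.012): print((Cp-b*R[:,2]).round(4)); go(Cp-b*R[:,2],R)
```

```text
[ 0.5428 -0.0914  0.    ]
[0.5785 0.2179 0.1989]
t 1.95 shift [285.4  93.1  95.9] turn [-0.02  4.99  0.02]
[0.5684 0.2709 0.1054]
t 1.95 shift [339.2  93.3 189.5] turn [-0.02  4.99  0.02]
```

{"api": "apply_moves", "payload": {
  "rows": [
    {"x": 100,"y": 33,"z": 0,"rx": 0,"ry": 2,"rz": 0,"claw": 0},
    {"x": 200,"y": 66,"z": 20,"rx": 0,"ry": 4,"rz": 0,"claw": 0},
    {"x": 285,"y": 93,"z": 96,"rx": 0,"ry": 5,"rz": 0,"claw": 0},
    {"x": 285,"y": 93,"z": 96,"rx": 0,"ry": 5,"rz": 0,"claw": 0},
    {"x": 285,"y": 93,"z": 96,"rx": 0,"ry": 5,"rz": 0,"claw": 0},
    {"x": 285,"y": 93,"z": 96,"rx": 0,"ry": 5,"rz": 0,"claw": 0},
    {"x": 285,"y": 93,"z": 96,"rx": 0,"ry": 5,"rz": 0,"claw": 0},
    {"x": 285,"y": 93,"z": 96,"rx": 0,"ry": 5,"rz": 0,"claw": 0}
  ]
}}

```text
time_s: 2.95
position: [0.5806, 0.2148, 0.1998]
tcp_rot: [[-0.163, 0.982, -0.092], [0.851, 0.187, 0.491], [0.499, 0.002, -0.866]]
force: [-0.5, 0.2, -0.7]
opening: 1.006
grasp_force: 0.0
```

Run:
```python
from h import *
R=Rt(30);Cp=np.array([.5673,.2768,.095]);s=read_state();print(s["joint_positions"])
c=camera_params("wrist");p,d=capture("wrist");W=cloud(c,d)
m=(d>0)&(np.abs(W[...,2]-.128)<.006)&(np.hypot(W[...,0]-.567,W[...,1]-.277)<.04)
k=W[m];print(len(k),(.5*(k.max(0)+k.min(0))).round(4),np.ptp(k,axis=0).round(4))
go(Cp-.012*R[:,2],R)
```

```text
[ -3.21369844  35.14766605  88.53831967  31.6298786   67.58452236
 -29.28534179]
3001 [0.5706 0.2764 0.1274] [0.0436 0.0437 0.0106]
t 3.0 shift [  2.9  -1.8 110.7] turn [0.02 0.01 0.  ]
```

{"api": "apply_moves", "payload": {
  "rows": [
    {"x": 3,"y": 1,"z": 55,"rx": 0,"ry": 0,"rz": 0,"claw": 0},
    {"x": 3,"y": 1,"z": 110,"rx": 0,"ry": 0,"rz": 0,"claw": 0},
    {"x": 3,"y": 1,"z": 110,"rx": 0,"ry": 0,"rz": 0,"claw": 0},
    {"x": 3,"y": 1,"z": 110,"rx": 0,"ry": 0,"rz": 0,"claw": 0},
    {"x": 3,"y": 1,"z": 110,"rx": 0,"ry": 0,"rz": 0,"claw": 160},
    {"x": 3,"y": 1,"z": 110,"rx": 0,"ry": 0,"rz": 0,"claw": 200},
    {"x": 3,"y": 1,"z": 110,"rx": 0,"ry": 0,"rz": 0,"claw": 200},
    {"x": 3,"y": 1,"z": 110,"rx": 0,"ry": 0,"rz": 0,"claw": 200},
    {"x": 3,"y": 1,"z": 110,"rx": 0,"ry": 0,"rz": 0,"claw": 200}
  ]
}}

```text
time_s: 4.12
position: [0.5703, 0.2723, 0.105]
tcp_rot: [[-0.163, 0.982, -0.094], [0.851, 0.188, 0.491], [0.5, 0.0, -0.866]]
force: [2.1, 0.9, 0.6]
opening: 0.519
grasp_force: 0.3
```

{"api": "apply_moves", "payload": {
  "rows": [
    {"x": 0,"y": 0,"z": 0,"rx": 0,"ry": 0,"rz": 0,"claw": 200},
    {"x": 0,"y": 0,"z": 0,"rx": 0,"ry": 0,"rz": 0,"claw": 200},
    {"x": 10,"y": 0,"z": -17,"rx": 0,"ry": 0,"rz": 0,"claw": 200},
    {"x": 30,"y": 0,"z": -52,"rx": 0,"ry": 0,"rz": 0,"claw": 200},
    {"x": 60,"y": 0,"z": -104,"rx": 0,"ry": 0,"rz": 0,"claw": 200},
    {"x": 60,"y": 0,"z": -104,"rx": 0,"ry": 0,"rz": 0,"claw": 200},
    {"x": 60,"y": 0,"z": -104,"rx": 0,"ry": 0,"rz": 0,"claw": 200}
  ]
}}

```text
time_s: 5.0
position: [0.5696, 0.272, 0.2253]
tcp_rot: [[-0.163, 0.982, -0.094], [0.851, 0.188, 0.49], [0.499, -0.0, -0.866]]
force: [-0.3, -0.5, -1.9]
opening: 0.495
grasp_force: 30.0
```

```bash
cat >> h.py <<'E'
def lean(phi,y,dz,L,th0,d,ex=0.):
    """tool pose with piece leaning phi deg (top to +YC), foot centre at cradle y, dz above touching; C L from foot, d ahead of TCP"""
    p=np.radians(phi);f=C2W(ex,y,.02+.022*np.sqrt(1+np.sin(p)**2)+dz)
    C=f+L*(np.sin(p)*YC+np.cos(p)*np.array([0,0,1]));R=Rt(th0-phi);return C-d*R[:,2],R
E
python3 - <<'E'
from h import *
s=read_state();print(s["position"],s["grasp_force"],s["opening"],s["force"])
for dz in(.08,.01):
    p,R=lean(35,.03,dz,.095,30,.012);print(p.round(3));go(p,R)
p,d=capture("side");cv2.imwrite("pics/s2.png",cv2.resize(p[60:300,150:400],None,fx=2.4,fy=2.4)[:,:,::-1])
E
```

```text
[0.56961193 0.27201987 0.22534589] 29.975055274553597 0.4951716827093097 [-0.28390878 -0.45211992 -1.92971802]
[ 0.527 -0.007  0.215]
t 5.0 shift [-235.9  -94.7 -124.1] turn [-0.   -5.83  0.01]
[ 0.527 -0.007  0.145]
t 5.0 shift [-270.8  -94.7  -63.4] turn [-0.   -5.83  0.01]
```

View pics/s2.png

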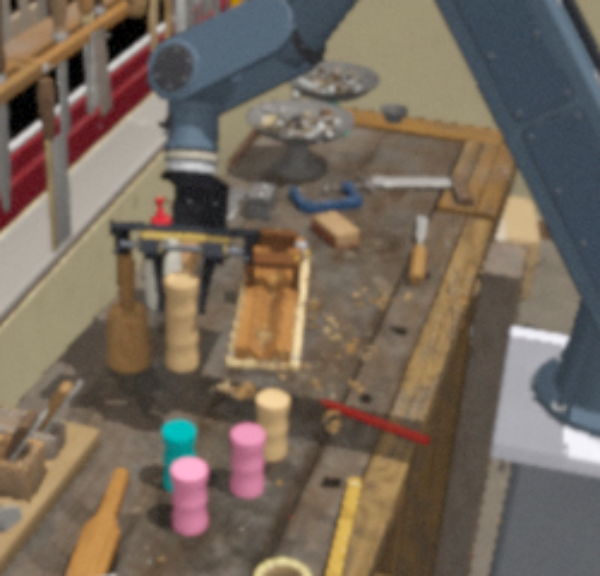

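The long piece hangs upright in the jaws at (182,320), clear of the mallet at (127,330), and the force shows about 1.9 N of weight. Now I'll carry it to the cradle already leaning 35°.

{"api": "apply_moves", "payload": {
  "rows": [
    {"x": -236,"y": -95,"z": -124,"rx": 0,"ry": -5.83,"rz": 0,"claw": 200},
    {"x": -236,"y": -95,"z": -124,"rx": 0,"ry": -5.83,"rz": 0,"claw": 200},
    {"x": -236,"y": -95,"z": -124,"rx": 0,"ry": -5.83,"rz": 0,"claw": 200},
    {"x": -236,"y": -95,"z": -124,"rx": 0,"ry": -5.83,"rz": 0,"claw": 200},
    {"x": -236,"y": -95,"z": -124,"rx": 0,"ry": -5.83,"rz": 0,"claw": 200},
    {"x": -236,"y": -95,"z": -124,"rx": 0,"ry": -5.83,"rz": 0,"claw": 200},
    {"x": -236,"y": -95,"z": -124,"rx": 0,"ry": -5.83,"rz": 0,"claw": 200},
    {"x": -236,"y": -95,"z": -124,"rx": 0,"ry": -5.83,"rz": 0,"claw": 200}
  ]
}}

```text
time_s: 6.05
position: [0.5268, -0.0063, 0.2139]
tcp_rot: [[-0.188, 0.982, 0.015], [0.978, 0.189, -0.085], [-0.086, -0.001, -0.996]]
force: [-0.0, -0.7, -2.7]
opening: 0.497
grasp_force: 30.0
```

Run:
```python
from h import *
s=read_state();print(s["position"],s["force"],np.round(s["joint_positions"],1))
for dz in(.01,.0):
    p,R=lean(35,.03,dz,.095,30,.012);print(p.round(3));go(p,R)
```

```text
[ 0.52684146 -0.00626584  0.21386046] [-0.04336541 -0.74827843 -2.7244271 ] [-10.3  25.1  98.8  -5.7  54.5 -18. ]
[ 0.527 -0.007  0.145]
t 6.05 shift [ 4.8 -0.2 68.6] turn [-0.01 -0.01  0.02]
[ 0.527 -0.007  0.135]
t 6.05 shift [ 5.7 -0.2 78.5] turn [-0.01 -0.01  0.02]
```

{"api": "apply_moves", "payload": {
  "rows": [
    {"x": 3,"y": 0,"z": 40,"rx": 0,"ry": 0,"rz": 0,"claw": 200},
    {"x": 5,"y": 0,"z": 72,"rx": 0,"ry": 0,"rz": 0,"claw": 200},
    {"x": 5,"y": 0,"z": 75,"rx": 0,"ry": 0,"rz": 0,"claw": 200},
    {"x": 5,"y": 0,"z": 75,"rx": 0,"ry": 0,"rz": 0,"claw": 200},
    {"x": 5,"y": 0,"z": 75,"rx": 0,"ry": 0,"rz": 0,"claw": 200}
  ]
}}

```text
time_s: 6.68
position: [0.5284, -0.0087, 0.1406]
tcp_rot: [[-0.187, 0.982, 0.019], [0.978, 0.188, -0.086], [-0.088, 0.003, -0.996]]
force: [-0.4, 0.6, -1.3]
opening: 0.5
grasp_force: 30.0
```

{"api": "apply_moves", "payload": {
  "rows": [
    {"x": 0,"y": 0,"z": 2,"rx": 0,"ry": 0,"rz": 0,"claw": 200},
    {"x": 0,"y": 0,"z": 4,"rx": 0,"ry": 0,"rz": 0,"claw": 200},
    {"x": 0,"y": 0,"z": 4,"rx": 0,"ry": 0,"rz": 0,"claw": 200}
  ]
}}

```text
time_s: 7.05
position: [0.5273, -0.0091, 0.1354]
tcp_rot: [[-0.187, 0.982, 0.016], [0.979, 0.188, -0.085], [-0.087, -0.0, -0.996]]
force: [0.1, -0.1, -1.9]
opening: 0.495
grasp_force: 30.0
```

{"api": "apply_moves", "payload": {
  "rows": [
    {"x": 0,"y": 0,"z": 1,"rx": 0,"ry": 0,"rz": 0,"claw": 200},
    {"x": 0,"y": 0,"z": 2,"rx": 0,"ry": 0,"rz": 0,"claw": 200},
    {"x": 0,"y": 0,"z": 2,"rx": 0,"ry": 0,"rz": 0,"claw": 200}
  ]
}}

```text
time_s: 7.42
position: [0.5272, -0.0093, 0.1335]
tcp_rot: [[-0.187, 0.982, 0.016], [0.978, 0.188, -0.085], [-0.087, -0.0, -0.996]]
force: [-1.6, 1.3, 1.9]
opening: 0.499
grasp_force: 30.0
```

{"api": "apply_moves", "payload": {
  "rows": [
    {"x": 0,"y": 0,"z": 1,"rx": 0,"ry": 0,"rz": 0,"claw": 200},
    {"x": 0,"y": 0,"z": 1,"rx": 0,"ry": 0,"rz": 0,"claw": 200}
  ]
}}

```text
time_s: 7.68
position: [0.5271, -0.0091, 0.1328]
tcp_rot: [[-0.187, 0.982, 0.016], [0.979, 0.188, -0.085], [-0.087, -0.001, -0.996]]
force: [-2.1, 0.9, 5.0]
opening: 0.493
grasp_force: 30.0
```

Foot is in contact (about 7 N on the cradle) at 35° of lean. Now I'll tip it down along the geometric path with about 1.5 mm of clearance.

Run:
```python
from h import *
s=read_state();p,R=lean(35,.03,0,.095,30,.012);y=.03+(s["position"]-p)@YC;print("y",y,"x",(s["position"]-p)@XC)
for ph in(35,41,47,53,59,65,71,76,81,84):
    p,R=lean(ph,y,0.0,.095,30,.012,.0005);go(p,R)
```

```text
y 0.02822444857953096 x -3.7768306195661174e-05
t 7.67 shift [-0.2  0.5 -2.4] turn [-0.   -0.01  0.  ]
t 7.67 shift [9.3 0.5 2.2] turn [-0.   -1.01  0.  ]
t 7.67 shift [18.2  0.5  7.7] turn [-0.   -2.01  0.  ]
t 7.67 shift [26.3  0.6 14.2] turn [-0.   -3.01  0.  ]
t 7.67 shift [33.7  0.6 21.5] turn [-0.   -4.01  0.  ]
t 7.67 shift [40.2  0.6 29.7] turn [-0.   -5.01  0.01]
t 7.67 shift [45.7  0.6 38.7] turn [-0.   -6.01  0.01]
t 7.67 shift [49.5  0.6 46.7] turn [-0.   -6.84  0.01]
t 7.67 shift [52.6  0.6 55.1] turn [-0.   -7.67  0.01]
t 7.67 shift [54.1  0.6 60.3] turn [-0.   -8.17  0.01]
```

{"api": "apply_moves", "payload": {
  "rows": [
    {"x": 0,"y": 0,"z": -2,"rx": 0,"ry": 0,"rz": 0,"claw": 200},
    {"x": 9.3,"y": 0,"z": 2.2,"rx": 0,"ry": -1,"rz": 0,"claw": 200},
    {"x": 18.2,"y": 0,"z": 7.7,"rx": 0,"ry": -2,"rz": 0,"claw": 200},
    {"x": 26.3,"y": 0,"z": 14.2,"rx": 0,"ry": -3,"rz": 0,"claw": 200},
    {"x": 33.7,"y": 0,"z": 21.5,"rx": 0,"ry": -4,"rz": 0,"claw": 200},
    {"x": 40.2,"y": 0,"z": 29.7,"rx": 0,"ry": -5,"rz": 0,"claw": 200},
    {"x": 45.7,"y": 0,"z": 38.7,"rx": 0,"ry": -6,"rz": 0,"claw": 200},
    {"x": 49.5,"y": 0,"z": 46.7,"rx": 0,"ry": -6.83,"rz": 0,"claw": 200},
    {"x": 52.6,"y": 0,"z": 55,"rx": 0,"ry": -7.67,"rz": 0,"claw": 200},
    {"x": 54.1,"y": 0,"z": 60.3,"rx": 0,"ry": -8.17,"rz": 0,"claw": 200}
  ]
}}

```text
time_s: 8.93
position: [0.5176, 0.0393, 0.0661]
tcp_rot: [[-0.111, 0.982, 0.151], [0.577, 0.188, -0.795], [-0.809, -0.001, -0.587]]
force: [-2.1, 0.9, 0.8]
opening: 0.497
grasp_force: 30.0
```

{"api": "apply_moves", "payload": {
  "rows": [
    {"x": 0,"y": 0,"z": 0,"rx": 0,"ry": 0,"rz": 0,"claw": 200},
    {"x": 0,"y": 0,"z": 0,"rx": 0,"ry": 0,"rz": 0,"claw": 200}
  ]
}}

```text
time_s: 9.18
position: [0.518, 0.0385, 0.0673]
tcp_rot: [[-0.11, 0.982, 0.151], [0.579, 0.187, -0.794], [-0.808, -0.0, -0.589]]
force: [-1.9, 0.8, -1.2]
opening: 0.501
grasp_force: 30.0
```

Run:
```python
from h import *
s=read_state();print(s["time_s"],W2C(s["position"]),s["force"],np.round(s["joint_positions"],1))
p,R=lean(84,.0282,0,.095,30,.012,.0005);go(p,R)
p,R=lean(87,.0282,0,.095,30,.012,.0005);go(p,R)
p,d=capture("side");cv2.imwrite("pics/s3.png",cv2.resize(p[110:250,220:360],None,fx=4,fy=4)[:,:,::-1])
```

```text
9.175 [-4.61693434e-05  1.32232567e-01  6.72675487e-02] [-1.94872394  0.76611308 -1.20337352] [ 17.   52.1 102.2 -67.4  60.4  60.3]
t 9.18 shift [-0.5  0.5 -0.6] turn [-0.   -0.02 -0.  ]
t 9.18 shift [4.3 0.5 2. ] turn [-0.   -0.52 -0.  ]
```

View pics/s3.png

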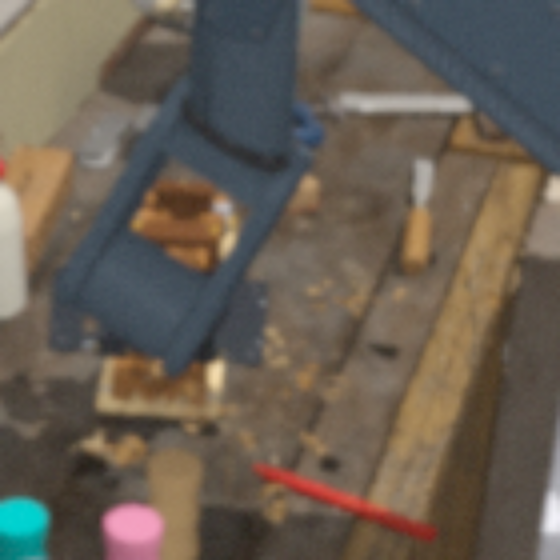

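The gripper hides the trough here, with the cradle's open end visible at (160,390), but the pose and force agree with a piece held just above the fold. I'll open and back off along the tool axis.

{"api": "apply_moves", "payload": {
  "rows": [
    {"x": 3,"y": 0,"z": 1,"rx": 0,"ry": -0.4,"rz": 0,"claw": 200},
    {"x": 3,"y": 0,"z": 1,"rx": 0,"ry": -0.4,"rz": 0,"claw": 110},
    {"x": 3,"y": 0,"z": 1,"rx": 0,"ry": -0.4,"rz": 0,"claw": 60},
    {"x": 3,"y": 0,"z": 1,"rx": 0,"ry": -0.4,"rz": 0,"claw": 30},
    {"x": 3,"y": 0,"z": 1,"rx": 0,"ry": -0.4,"rz": 0,"claw": 10},
    {"x": 3,"y": 0,"z": 1,"rx": 0,"ry": -0.4,"rz": 0,"claw": 0}
  ]
}}

```text
time_s: 9.98
position: [0.5182, 0.0393, 0.0647]
tcp_rot: [[-0.104, 0.982, 0.157], [0.544, 0.188, -0.818], [-0.833, 0.0, -0.553]]
force: [-0.5, 0.5, 0.3]
opening: 0.931
grasp_force: 0.0
```

{"api": "apply_moves", "payload": {
  "rows": [
    {"x": 0,"y": 0,"z": -30,"rx": 0,"ry": 0,"rz": 0,"claw": 0},
    {"x": 0,"y": 0,"z": -70,"rx": 0,"ry": 0,"rz": 0,"claw": 0},
    {"x": -20,"y": 0,"z": -120,"rx": 0,"ry": 2,"rz": 0,"claw": 0},
    {"x": -40,"y": 0,"z": -150,"rx": 0,"ry": 4,"rz": 0,"claw": 0},
    {"x": -40,"y": 0,"z": -150,"rx": 0,"ry": 5.5,"rz": 0,"claw": 0},
    {"x": -40,"y": 0,"z": -150,"rx": 0,"ry": 7,"rz": 0,"claw": 0},
    {"x": -40,"y": 0,"z": -150,"rx": 0,"ry": 8.7,"rz": 0,"claw": 0},
    {"x": -40,"y": 0,"z": -150,"rx": 0,"ry": 8.7,"rz": 0,"claw": 0}
  ]
}}

```text
time_s: 10.98
position: [0.4995, 0.1379, 0.1816]
tcp_rot: [[-0.182, 0.983, 0.015], [0.98, 0.182, -0.073], [-0.075, 0.001, -0.997]]
force: [-0.1, 0.2, -0.7]
opening: 0.998
grasp_force: 0.0
```

```bash
cat > look.py <<'E'
from h import *
def prof(cam):
    c=camera_params(cam);p,d=capture(cam)
    C=(cloud(c,d).reshape(-1,3)-O)@np.c_[XC,YC,[0,0,1]];C=C[d.ravel()>0]
    k=C[(np.abs(C[:,0])<.02)&(C[:,2]>.056)&(C[:,2]<.095)&(C[:,1]>-.16)&(C[:,1]<.2)]
    for y in np.arange(-.15,.19,.01):
        q=k[np.abs(k[:,1]-y)<.005]
        if len(q)>8: print(round(y,3),len(q),"top",np.percentile(q[:,2],90).round(4),"x",(.5*(q[:,0].max()+q[:,0].min())).round(4))
    o=k[(k[:,1]>.01)];print("y span",o[:,1].min().round(4),o[:,1].max().round(4)) if len(o) else 0
s=read_state();print(s["time_s"],W2C(s["position"]),s["force"])
E
python3 - <<'E'
from look import *
prof("top")
E
```

```text
10.975 [0.00041031 0.23336312 0.18162845] [-0.12853197  0.1537095  -0.66893396]
-0.15 30 top 0.0686 x -0.0012
-0.14 33 top 0.0693 x 0.0002
-0.02 31 top 0.092 x -0.0008
-0.01 33 top 0.0919 x 0.0007
0.0 29 top 0.093 x -0.0001
0.01 16 top 0.0923 x 0.0007
0.03 13 top 0.0729 x -0.0007
0.04 28 top 0.0746 x -0.0016
0.05 30 top 0.0751 x -0.0011
0.06 25 top 0.071 x -0.0022
0.07 27 top 0.0723 x -0.0018
0.08 29 top 0.072 x -0.0014
0.09 25 top 0.0714 x -0.0015
0.1 26 top 0.0702 x -0.0025
0.11 28 top 0.072 x -0.0011
0.12 28 top 0.0744 x -0.001
0.13 26 top 0.0715 x -0.0012
0.14 27 top 0.0722 x -0.0023
0.15 29 top 0.0726 x -0.0007
0.16 16 top 0.0734 x -0.003
y span 0.0309 0.1607
```

The long piece is bedded in the fold: tops at about 73 mm, y from 31 to 161 mm, released. Next I'll regrasp its trailing end from straight above.

Run:
```python
from h import *
go(C2W(0,.146,.13),Rt(0));go(C2W(0,.146,.069),Rt(0))
```

```text
t 11.03 shift [-84.3   0.4  57.7] turn [-0.01  0.73 -0.03]
t 11.03 shift [-79.7   0.4 118.5] turn [-0.01  0.73 -0.03]
```

{"api": "apply_moves", "payload": {
  "rows": [
    {"x": -84,"y": 0,"z": 40,"rx": 0,"ry": 0.73,"rz": 0,"claw": 0},
    {"x": -84,"y": 0,"z": 57,"rx": 0,"ry": 0.73,"rz": 0,"claw": 0},
    {"x": -84,"y": 0,"z": 60,"rx": 0,"ry": 0.73,"rz": 0,"claw": 0},
    {"x": -80,"y": 0,"z": 100,"rx": 0,"ry": 0.73,"rz": 0,"claw": 0},
    {"x": -80,"y": 0,"z": 118,"rx": 0,"ry": 0.73,"rz": 0,"claw": 0},
    {"x": -80,"y": 0,"z": 118,"rx": 0,"ry": 0.73,"rz": 0,"claw": 0},
    {"x": -80,"y": 0,"z": 118,"rx": 0,"ry": 0.73,"rz": 0,"claw": 0},
    {"x": -80,"y": 0,"z": 118,"rx": 0,"ry": 0.73,"rz": 0,"claw": 100},
    {"x": -80,"y": 0,"z": 118,"rx": 0,"ry": 0.73,"rz": 0,"claw": 160}
  ]
}}

```text
time_s: 12.15
position: [0.5159, 0.0536, 0.0699]
tcp_rot: [[-0.188, 0.982, 0.001], [0.982, 0.188, 0.003], [0.003, 0.001, -1.0]]
force: [0.1, -0.4, -0.2]
opening: 0.854
grasp_force: 0.0
```

{"api": "apply_moves", "payload": {
  "rows": [
    {"x": 0,"y": 0,"z": 0,"rx": 0,"ry": 0,"rz": 0,"claw": 180},
    {"x": 0,"y": 0,"z": 0,"rx": 0,"ry": 0,"rz": 0,"claw": 180},
    {"x": 0,"y": 0,"z": 0,"rx": 0,"ry": 0,"rz": 0,"claw": 180},
    {"x": 0,"y": 0,"z": 0,"rx": 0,"ry": 0,"rz": 0,"claw": 180}
  ]
}}

```text
time_s: 12.65
position: [0.5146, 0.0533, 0.069]
tcp_rot: [[-0.188, 0.982, -0.003], [0.982, 0.188, 0.003], [0.003, -0.002, -1.0]]
force: [-1.3, -0.9, 2.2]
opening: 0.494
grasp_force: 30.0
```

Run:
```python
from look import *
print(s["grasp_force"],s["tcp_rot"],s["moment"])
go(C2W(0,.036,.069),Rt(0))
```

```text
12.65 [-0.00060959  0.14747404  0.06896611] [-1.31303275 -0.90991221  2.21719422]
30.004968345165253 [[-0.18839032  0.98209083 -0.00258755]
 [ 0.98208869  0.18839745  0.00286572]
 [ 0.00330188 -0.00200133 -0.99999255]] [-0.28325263  0.42093283  0.08407103]
t 12.65 shift [-111.5    0.5   -0.4] turn [-0.02 -0.03  0.01]
```

Gripped with no significant side force. Slide it under the bridge.

{"api": "apply_moves", "payload": {
  "rows": [
    {"x": -10,"y": 0,"z": 0,"rx": 0,"ry": 0,"rz": 0,"claw": 180},
    {"x": -24,"y": 0,"z": 0,"rx": 0,"ry": 0,"rz": 0,"claw": 180},
    {"x": -38,"y": 0,"z": 0,"rx": 0,"ry": 0,"rz": 0,"claw": 180},
    {"x": -52,"y": 0,"z": 0,"rx": 0,"ry": 0,"rz": 0,"claw": 180},
    {"x": -66,"y": 0,"z": 0,"rx": 0,"ry": 0,"rz": 0,"claw": 180}
  ]
}}

```text
time_s: 13.28
position: [0.5271, -0.0108, 0.069]
tcp_rot: [[-0.187, 0.982, -0.002], [0.982, 0.187, 0.005], [0.006, -0.001, -1.0]]
force: [-1.1, 6.7, 4.2]
opening: 0.498
grasp_force: 30.0
```

{"api": "apply_moves", "payload": {
  "rows": [
    {"x": -12,"y": 0,"z": 0,"rx": 0,"ry": 0,"rz": 0,"claw": 180},
    {"x": -24,"y": 0,"z": 0,"rx": 0,"ry": 0,"rz": 0,"claw": 180},
    {"x": -36,"y": 0,"z": 0,"rx": 0,"ry": 0,"rz": 0,"claw": 180},
    {"x": -45,"y": 0,"z": 0,"rx": 0,"ry": 0,"rz": 0,"claw": 180},
    {"x": -45,"y": 0,"z": 0,"rx": 0,"ry": 0,"rz": 0,"claw": 180}
  ]
}}

```text
time_s: 13.9
position: [0.5359, -0.0556, 0.069]
tcp_rot: [[-0.187, 0.982, -0.002], [0.982, 0.187, 0.004], [0.004, -0.001, -1.0]]
force: [-1.9, 3.3, 5.2]
opening: 0.496
grasp_force: 30.0
```

{"api": "apply_moves", "payload": {
  "rows": [
    {"x": 0,"y": 0,"z": 0,"rx": 0,"ry": 0,"rz": 0,"claw": 90},
    {"x": 0,"y": 0,"z": 0,"rx": 0,"ry": 0,"rz": 0,"claw": 20},
    {"x": 0,"y": 0,"z": 0,"rx": 0,"ry": 0,"rz": 0,"claw": 0},
    {"x": 0,"y": 0,"z": 0,"rx": 0,"ry": 0,"rz": 0,"claw": 0},
    {"x": 0,"y": 0,"z": 0,"rx": 0,"ry": 0,"rz": 0,"claw": 0},
    {"x": 0,"y": 0,"z": -30,"rx": 0,"ry": 0,"rz": 0,"claw": 0},
    {"x": 0,"y": 0,"z": -90,"rx": 0,"ry": 0,"rz": 0,"claw": 0},
    {"x": 0,"y": 0,"z": -140,"rx": 0,"ry": 0,"rz": 0,"claw": 0},
    {"x": 0,"y": 0,"z": -140,"rx": 0,"ry": 0,"rz": 0,"claw": 0}
  ]
}}

```text
time_s: 15.02
position: [0.5391, -0.0567, 0.2129]
tcp_rot: [[-0.188, 0.982, 0.009], [0.982, 0.188, -0.0], [-0.002, 0.009, -1.0]]
force: [0.0, -0.1, 0.3]
opening: 0.995
grasp_force: 0.0
```

Run:
```python
from look import *
R=Rt(30);Cp=np.array([.443,.275,.062])
print((Cp-.12*R[:,2]).round(3));go(Cp-.12*R[:,2],R)
c=camera_params("wrist");p,d=capture("wrist");
C=(cloud(c,d).reshape(-1,3)-O)@np.c_[XC,YC,[0,0,1]];C=C[d.ravel()>0]
k=C[(np.abs(C[:,0])<.02)&(C[:,2]>.06)&(C[:,2]<.08)&(C[:,1]>.009)&(C[:,1]<.15)]
print("long end",len(k),k[:,1].max() if len(k) else 0,np.percentile(k[:,2],90) if len(k) else 0)
```

```text
15.025 [0.00284473 0.03479643 0.21292833] [ 0.04945759 -0.14544365  0.34381003]
[0.454 0.216 0.166]
t 15.03 shift [283.9 -32.4  46.2] turn [0.08 5.02 0.03]
long end 1917 0.04865039454042351 0.07258255748484745
```

{"api": "apply_moves", "payload": {
  "rows": [
    {"x": 60,"y": -7,"z": 0,"rx": 0,"ry": 1,"rz": 0,"claw": 0},
    {"x": 120,"y": -14,"z": 0,"rx": 0,"ry": 2,"rz": 0,"claw": 0},
    {"x": 200,"y": -24,"z": 0,"rx": 0,"ry": 4,"rz": 0,"claw": 0},
    {"x": 284,"y": -32,"z": 20,"rx": 0,"ry": 5,"rz": 0,"claw": 0},
    {"x": 284,"y": -32,"z": 46,"rx": 0.08,"ry": 5,"rz": 0,"claw": 0},
    {"x": 284,"y": -32,"z": 46,"rx": 0.08,"ry": 5,"rz": 0,"claw": 0},
    {"x": 284,"y": -32,"z": 46,"rx": 0.08,"ry": 5,"rz": 0,"claw": 0},
    {"x": 284,"y": -32,"z": 46,"rx": 0.08,"ry": 5,"rz": 0,"claw": 0}
  ]
}}

```text
time_s: 16.08
position: [0.4527, 0.2162, 0.1639]
tcp_rot: [[-0.16, 0.982, -0.1], [0.85, 0.189, 0.492], [0.502, -0.006, -0.865]]
force: [0.0, -0.5, -0.5]
opening: 1.0
grasp_force: 0.0
```

Run:
```python
from look import *
R=Rt(30)
c=camera_params("wrist");p,d=capture("wrist");W=cloud(c,d)
m=(d>0)&(np.abs(W[...,2]-.088)<.006)&(np.hypot(W[...,0]-.443,W[...,1]-.275)<.04)
k=W[m];ce=.5*(k.max(0)+k.min(0));print(len(k),ce.round(4),np.ptp(k,axis=0).round(4))
go(np.array([ce[0],ce[1],.062])-.012*R[:,2],R)
```

```text
16.075 [-0.03087008  0.31907992  0.16388688] [ 0.04130279 -0.48540787 -0.52316695]
2920 [0.4426 0.2757 0.0876] [0.0434 0.0434 0.011 ]
t 16.12 shift [  0.9   1.8 106.5] turn [-0.06 -0.02 -0.02]
```

{"api": "apply_moves", "payload": {
  "rows": [
    {"x": 1,"y": 2,"z": 55,"rx": -0.06,"ry": 0,"rz": 0,"claw": 0},
    {"x": 1,"y": 2,"z": 106,"rx": -0.06,"ry": 0,"rz": 0,"claw": 0},
    {"x": 1,"y": 2,"z": 106,"rx": -0.06,"ry": 0,"rz": 0,"claw": 0},
    {"x": 1,"y": 2,"z": 106,"rx": -0.06,"ry": 0,"rz": 0,"claw": 0},
    {"x": 1,"y": 2,"z": 106,"rx": -0.06,"ry": 0,"rz": 0,"claw": 100},
    {"x": 1,"y": 2,"z": 106,"rx": -0.06,"ry": 0,"rz": 0,"claw": 200},
    {"x": 1,"y": 2,"z": 106,"rx": -0.06,"ry": 0,"rz": 0,"claw": 200},
    {"x": 1,"y": 2,"z": 106,"rx": -0.06,"ry": 0,"rz": 0,"claw": 200},
    {"x": 1,"y": 2,"z": 106,"rx": -0.06,"ry": 0,"rz": 0,"claw": 200},
    {"x": 1,"y": 2,"z": 106,"rx": -0.06,"ry": 0,"rz": 0,"claw": 200}
  ]
}}

```text
time_s: 17.38
position: [0.4426, 0.2706, 0.0724]
tcp_rot: [[-0.16, 0.982, -0.096], [0.849, 0.187, 0.494], [0.503, -0.002, -0.864]]
force: [0.8, 0.1, 0.8]
opening: 0.5
grasp_force: 29.9
```

{"api": "apply_moves", "payload": {
  "rows": [
    {"x": 0,"y": 0,"z": 0,"rx": 0,"ry": 0,"rz": 0,"claw": 200},
    {"x": 10,"y": 0,"z": -17,"rx": 0,"ry": 0,"rz": 0,"claw": 200},
    {"x": 30,"y": 0,"z": -52,"rx": 0,"ry": 0,"rz": 0,"claw": 200},
    {"x": 60,"y": 0,"z": -104,"rx": 0,"ry": 0,"rz": 0,"claw": 200},
    {"x": 60,"y": 0,"z": -104,"rx": 0,"ry": 0,"rz": 0,"claw": 200},
    {"x": 60,"y": 0,"z": -104,"rx": 0,"ry": 0,"rz": 0,"claw": 200}
  ]
}}

```text
time_s: 18.12
position: [0.4423, 0.2701, 0.1922]
tcp_rot: [[-0.161, 0.982, -0.097], [0.85, 0.187, 0.493], [0.502, -0.003, -0.865]]
force: [-0.7, -0.2, -1.6]
opening: 0.499
grasp_force: 29.9
```

Run:
```python
from look import *
print(s["grasp_force"],s["opening"])
for dz in(.08,.006):
    p,R=lean(40,.075,dz,.062,30,.012,.0005);print(p.round(3));go(p,R)
```

```text
18.125 [-0.03097889  0.37389696  0.19216314] [-0.72771975 -0.18741627 -1.63013229]
29.923315818887204 0.4985840996714177
[0.521 0.024 0.185]
t 18.12 shift [-225.5   31.5 -123.4] turn [-0.03 -6.69 -0.01]
[0.521 0.024 0.111]
t 18.12 shift [-262.7   31.7  -59.4] turn [-0.03 -6.69 -0.01]
```

{"api": "apply_moves", "payload": {
  "rows": [
    {"x": -50,"y": 6,"z": -45,"rx": 0,"ry": -1,"rz": 0,"claw": 200},
    {"x": -225,"y": 31.5,"z": -123,"rx": 0,"ry": -6.69,"rz": 0,"claw": 200},
    {"x": -225,"y": 31.5,"z": -123,"rx": 0,"ry": -6.69,"rz": 0,"claw": 200},
    {"x": -225,"y": 31.5,"z": -123,"rx": 0,"ry": -6.69,"rz": 0,"claw": 200},
    {"x": -225,"y": 31.5,"z": -123,"rx": 0,"ry": -6.69,"rz": 0,"claw": 200},
    {"x": -225,"y": 31.5,"z": -123,"rx": 0,"ry": -6.69,"rz": 0,"claw": 200},
    {"x": -225,"y": 31.5,"z": -123,"rx": 0,"ry": -6.69,"rz": 0,"claw": 200},
    {"x": -225,"y": 31.5,"z": -123,"rx": 0,"ry": -6.69,"rz": 0,"claw": 200}
  ]
}}

```text
time_s: 19.12
position: [0.5213, 0.0246, 0.1852]
tcp_rot: [[-0.185, 0.982, 0.029], [0.968, 0.187, -0.17], [-0.172, -0.004, -0.985]]
force: [-0.4, 0.3, -1.3]
opening: 0.498
grasp_force: 29.9
```

Run:
```python
from look import *
for dz in(.005,0):
    p,R=lean(40,.075,dz,.062,30,.012,.0005);go(p,R)
```

```text
19.125 [0.00058375 0.11800162 0.18521154] [-0.36698589  0.27904135 -1.2845426 ]
t 19.12 shift [11.8  0.2 73.8] turn [-0.03 -0.01  0.  ]
t 19.12 shift [12.7  0.2 78.7] turn [-0.03 -0.01  0.  ]
```

{"api": "apply_moves", "payload": {
  "rows": [
    {"x": 6,"y": 0,"z": 40,"rx": 0,"ry": 0,"rz": 0,"claw": 200},
    {"x": 12,"y": 0,"z": 72,"rx": 0,"ry": 0,"rz": 0,"claw": 200},
    {"x": 12,"y": 0,"z": 75,"rx": 0,"ry": 0,"rz": 0,"claw": 200},
    {"x": 12,"y": 0,"z": 77,"rx": 0,"ry": 0,"rz": 0,"claw": 200},
    {"x": 12,"y": 0,"z": 77,"rx": 0,"ry": 0,"rz": 0,"claw": 200}
  ]
}}

```text
time_s: 19.75
position: [0.5227, 0.0227, 0.1089]
tcp_rot: [[-0.184, 0.982, 0.032], [0.967, 0.187, -0.171], [-0.174, -0.0, -0.985]]
force: [0.6, -0.3, -0.8]
opening: 0.495
grasp_force: 29.9
```

{"api": "apply_moves", "payload": {
  "rows": [
    {"x": 0,"y": 0,"z": 1,"rx": 0,"ry": 0,"rz": 0,"claw": 200},
    {"x": 0,"y": 0,"z": 2,"rx": 0,"ry": 0,"rz": 0,"claw": 200},
    {"x": 0,"y": 0,"z": 2,"rx": 0,"ry": 0,"rz": 0,"claw": 200}
  ]
}}

```text
time_s: 20.12
position: [0.522, 0.0223, 0.1061]
tcp_rot: [[-0.184, 0.982, 0.03], [0.967, 0.187, -0.171], [-0.173, -0.002, -0.985]]
force: [-0.2, -0.4, -0.4]
opening: 0.5
grasp_force: 29.9
```

{"api": "apply_moves", "payload": {
  "rows": [
    {"x": 0,"y": 0,"z": 1,"rx": 0,"ry": 0,"rz": 0,"claw": 200},
    {"x": 0,"y": 0,"z": 1,"rx": 0,"ry": 0,"rz": 0,"claw": 200}
  ]
}}

```text
time_s: 20.38
position: [0.5218, 0.0222, 0.1051]
tcp_rot: [[-0.185, 0.982, 0.03], [0.967, 0.187, -0.171], [-0.173, -0.003, -0.985]]
force: [-1.0, 1.5, 3.9]
opening: 0.497
grasp_force: 29.9
```

Run:
```python
from look import *
p,R=lean(40,.075,0,.062,30,.012);y=.075+(s["position"]-p)@YC;print("y",y,"x",(s["position"]-p)@XC)
for ph in(40,46,52,58,64,70,75,80,84):
    p,R=lean(ph,y,0.0,.062,30,.012,.0005);go(p,R)
```

```text
20.375 [0.00069226 0.11552945 0.10512669] [-1.04602861  1.45380947  3.89485032]
y 0.07359284059471029 x 0.0006922646836469392
t 20.38 shift [-0.1 -0.2 -0.3] turn [-0.02 -0.   -0.  ]
t 20.38 shift [ 6.5 -0.2  2.3] turn [-0.02 -1.    0.  ]
t 20.38 shift [12.6 -0.2  5.7] turn [-0.02 -2.    0.  ]
t 20.38 shift [18.3 -0.2  9.8] turn [-0.02 -3.    0.  ]
t 20.38 shift [23.4 -0.2 14.6] turn [-0.02 -4.    0.01]
t 20.38 shift [27.9 -0.1 20. ] turn [-0.02 -5.    0.01]
t 20.38 shift [31.2 -0.1 25. ] turn [-0.02 -5.84  0.01]
t 20.38 shift [34.1 -0.1 30.3] turn [-0.02 -6.67  0.01]
t 20.38 shift [36.  -0.1 34.9] turn [-0.02 -7.34  0.01]
```

{"api": "apply_moves", "payload": {
  "rows": [
    {"x": 0,"y": 0,"z": -1.8,"rx": 0,"ry": 0,"rz": 0,"claw": 200},
    {"x": 6.2,"y": 0,"z": 0.8,"rx": 0,"ry": -1,"rz": 0,"claw": 200},
    {"x": 12.3,"y": 0,"z": 4.2,"rx": 0,"ry": -2,"rz": 0,"claw": 200},
    {"x": 18,"y": 0,"z": 8.3,"rx": 0,"ry": -3,"rz": 0,"claw": 200},
    {"x": 23.1,"y": 0,"z": 13.1,"rx": 0,"ry": -4,"rz": 0,"claw": 200},
    {"x": 27.6,"y": 0,"z": 18.5,"rx": 0,"ry": -5,"rz": 0,"claw": 200},
    {"x": 31,"y": 0,"z": 23.5,"rx": 0,"ry": -5.84,"rz": 0,"claw": 200},
    {"x": 33.8,"y": 0,"z": 28.8,"rx": 0,"ry": -6.67,"rz": 0,"claw": 200},
    {"x": 34.8,"y": 0,"z": 31.1,"rx": 0,"ry": -7,"rz": 0,"claw": 200},
    {"x": 34.8,"y": 0,"z": 31.1,"rx": 0,"ry": -7,"rz": 0,"claw": 200}
  ]
}}

```text
time_s: 21.62
position: [0.5159, 0.0508, 0.0673]
tcp_rot: [[-0.119, 0.982, 0.144], [0.605, 0.187, -0.774], [-0.787, -0.004, -0.617]]
force: [-0.1, 0.8, -0.8]
opening: 0.498
grasp_force: 30.0
```

{"api": "apply_moves", "payload": {
  "rows": [
    {"x": 0,"y": 0,"z": 0,"rx": 0,"ry": 0,"rz": 0,"claw": 200},
    {"x": 0,"y": 0,"z": 0,"rx": 0,"ry": 0,"rz": 0,"claw": 110},
    {"x": 0,"y": 0,"z": 0,"rx": 0,"ry": 0,"rz": 0,"claw": 60},
    {"x": 0,"y": 0,"z": 0,"rx": 0,"ry": 0,"rz": 0,"claw": 30},
    {"x": 0,"y": 0,"z": 0,"rx": 0,"ry": 0,"rz": 0,"claw": 10},
    {"x": 0,"y": 0,"z": 0,"rx": 0,"ry": 0,"rz": 0,"claw": 0},
    {"x": 0,"y": 0,"z": 0,"rx": 0,"ry": 0,"rz": 0,"claw": 0}
  ]
}}

```text
time_s: 22.5
position: [0.5164, 0.0506, 0.0681]
tcp_rot: [[-0.117, 0.982, 0.146], [0.605, 0.187, -0.774], [-0.788, -0.003, -0.616]]
force: [-0.1, -0.2, -0.0]
opening: 0.982
grasp_force: 0.0
```

{"api": "apply_moves", "payload": {
  "rows": [
    {"x": 0,"y": 0,"z": -30,"rx": 0,"ry": 0,"rz": 0,"claw": 0},
    {"x": 0,"y": 0,"z": -70,"rx": 0,"ry": 0,"rz": 0,"claw": 0},
    {"x": -20,"y": 0,"z": -120,"rx": 0,"ry": 2,"rz": 0,"claw": 0},
    {"x": -40,"y": 0,"z": -150,"rx": 0,"ry": 4,"rz": 0,"claw": 0},
    {"x": -40,"y": 0,"z": -150,"rx": 0,"ry": 5.5,"rz": 0,"claw": 0},
    {"x": -40,"y": 0,"z": -150,"rx": 0,"ry": 7,"rz": 0,"claw": 0},
    {"x": -40,"y": 0,"z": -150,"rx": 0,"ry": 8.7,"rz": 0,"claw": 0},
    {"x": -40,"y": 0,"z": -150,"rx": 0,"ry": 8.7,"rz": 0,"claw": 0}
  ]
}}

```text
time_s: 23.5
position: [0.4998, 0.1401, 0.1925]
tcp_rot: [[-0.181, 0.983, -0.003], [0.983, 0.181, 0.002], [0.003, -0.002, -1.0]]
force: [-0.2, -0.5, -0.8]
opening: 0.998
grasp_force: 0.0
```

Run:
```python
from look import *
prof("top")
```

```text
23.5 [0.00116129 0.23540248 0.19245387] [-0.16172499 -0.52931688 -0.7531406 ]
-0.15 30 top 0.0684 x 0.0
-0.14 30 top 0.0685 x 0.0001
-0.08 15 top 0.0717 x -0.0007
-0.07 26 top 0.075 x -0.001
-0.06 29 top 0.0724 x -0.0009
-0.05 25 top 0.0721 x -0.0002
-0.04 29 top 0.0727 x -0.0002
-0.03 21 top 0.089 x 0.0006
-0.02 31 top 0.0929 x -0.0005
-0.01 30 top 0.092 x 0.0004
0.0 31 top 0.0922 x -0.0005
0.01 36 top 0.0897 x 0.0001
0.02 28 top 0.0714 x -0.0009
0.03 24 top 0.0725 x -0.0026
0.04 29 top 0.073 x -0.0013
0.05 17 top 0.0729 x -0.0
0.08 25 top 0.0736 x 0.0
0.09 30 top 0.0753 x -0.0001
0.1 27 top 0.0703 x -0.0014
0.11 29 top 0.0695 x -0.0009
0.12 27 top 0.0742 x -0.0009
0.13 27 top 0.0736 x -0.0016
0.14 26 top 0.0724 x -0.0024
0.15 29 top 0.0739 x 0.0003
0.16 28 top 0.0736 x -0.0001
y span 0.0102 0.1659
```

Both pieces are bedded: long from -81 to 49 mm, short from 76 to 166 mm, tops at 73 mm. I'll take the short piece again at y = 140 mm.

Run:
```python
from h import *
go(C2W(-.0005,.14,.13),Rt(0));go(C2W(-.0005,.14,.069),Rt(0))
z=np.load("top0.npz");c=camera_params("top");C=(cloud(c,z["d"]).reshape(-1,3)-O)@np.c_[XC,YC,[0,0,1]]
k=C[(np.abs(C[:,0])<.028)&(np.abs(C[:,2]-.067)<.005)&(C[:,1]<-.12)];print("stop y",np.percentile(k[:,1],[1,5,50,95,99]).round(4))
```

```text
t 23.55 shift [-96.6  -0.6  61.9] turn [-0.03 -0.01 -0.04]
t 23.55 shift [-96.7  -0.4 122.9] turn [-0.03 -0.01 -0.04]
stop y [-0.5807 -0.3342 -0.1453 -0.1359 -0.1343]
```

{"api": "apply_moves", "payload": {
  "rows": [
    {"x": -97,"y": 0,"z": 40,"rx": 0,"ry": 0,"rz": 0,"claw": 0},
    {"x": -97,"y": 0,"z": 60,"rx": 0,"ry": 0,"rz": 0,"claw": 0},
    {"x": -97,"y": 0,"z": 62,"rx": 0,"ry": 0,"rz": 0,"claw": 0},
    {"x": -97,"y": 0,"z": 105,"rx": 0,"ry": 0,"rz": 0,"claw": 0},
    {"x": -97,"y": 0,"z": 123,"rx": 0,"ry": 0,"rz": 0,"claw": 0},
    {"x": -97,"y": 0,"z": 123,"rx": 0,"ry": 0,"rz": 0,"claw": 0},
    {"x": -97,"y": 0,"z": 123,"rx": 0,"ry": 0,"rz": 0,"claw": 0},
    {"x": -97,"y": 0,"z": 123,"rx": 0,"ry": 0,"rz": 0,"claw": 100},
    {"x": -97,"y": 0,"z": 123,"rx": 0,"ry": 0,"rz": 0,"claw": 160}
  ]
}}

```text
time_s: 24.68
position: [0.5175, 0.0478, 0.0695]
tcp_rot: [[-0.187, 0.982, -0.002], [0.982, 0.187, 0.003], [0.004, -0.001, -1.0]]
force: [-0.1, 0.4, 0.1]
opening: 0.845
grasp_force: 0.0
```

{"api": "apply_moves", "payload": {
  "rows": [
    {"x": 0,"y": 0,"z": 0,"rx": 0,"ry": 0,"rz": 0,"claw": 180},
    {"x": 0,"y": 0,"z": 0,"rx": 0,"ry": 0,"rz": 0,"claw": 180},
    {"x": 0,"y": 0,"z": 0,"rx": 0,"ry": 0,"rz": 0,"claw": 180},
    {"x": 0,"y": 0,"z": 0,"rx": 0,"ry": 0,"rz": 0,"claw": 180},
    {"x": 0,"y": 0,"z": 0,"rx": 0,"ry": 0,"rz": 0,"claw": 180}
  ]
}}

```text
time_s: 25.3
position: [0.5158, 0.0475, 0.0685]
tcp_rot: [[-0.187, 0.982, -0.006], [0.982, 0.187, 0.003], [0.004, -0.005, -1.0]]
force: [-4.2, -2.4, 3.2]
opening: 0.499
grasp_force: 30.0
```

Run:
```python
from look import *
print(s["grasp_force"],s["moment"])
go(C2W(-.0005,.064,.069),Rt(0))
```

```text
25.3 [-0.0005169   0.14146205  0.06854469] [-4.19435013 -2.43470915  3.24844806]
30.006137788295746 [-0.44248276  0.68458258  0.09554493]
t 25.3 shift [-77.5   0.   -0.8] turn [-0.05 -0.04  0.  ]
```

{"api": "apply_moves", "payload": {
  "rows": [
    {"x": -10,"y": -0.8,"z": 0,"rx": 0,"ry": 0,"rz": 0,"claw": 180},
    {"x": -22,"y": -0.8,"z": 0,"rx": 0,"ry": 0,"rz": 0,"claw": 180},
    {"x": -32,"y": -0.8,"z": 0,"rx": 0,"ry": 0,"rz": 0,"claw": 180},
    {"x": -42,"y": -0.8,"z": 0,"rx": 0,"ry": 0,"rz": 0,"claw": 180},
    {"x": -52,"y": -0.8,"z": 0,"rx": 0,"ry": 0,"rz": 0,"claw": 180},
    {"x": -62,"y": -0.8,"z": 0,"rx": 0,"ry": 0,"rz": 0,"claw": 180},
    {"x": -70,"y": -0.8,"z": 0,"rx": 0,"ry": 0,"rz": 0,"claw": 180},
    {"x": -72,"y": -0.8,"z": 0,"rx": 0,"ry": 0,"rz": 0,"claw": 180},
    {"x": -72,"y": -0.8,"z": 0,"rx": 0,"ry": 0,"rz": 0,"claw": 180},
    {"x": -72,"y": -0.8,"z": 0,"rx": 0,"ry": 0,"rz": 0,"claw": 180}
  ]
}}

```text
time_s: 26.55
position: [0.5295, -0.0229, 0.0686]
tcp_rot: [[-0.186, 0.983, -0.004], [0.983, 0.186, 0.005], [0.006, -0.003, -1.0]]
force: [-2.0, 6.0, 5.4]
opening: 0.5
grasp_force: 30.0
```

```bash
cat > st.py <<'E'
from look import *
print("along",round(float(s["force"]@YC),2),"side",round(float(s["force"]@XC),2))
E
python3 st.py
python3 - <<'E'
from look import *
c=camera_params("top");p,d=capture("top");C=(cloud(c,d).reshape(-1,3)-O)@np.c_[XC,YC,[0,0,1]]
k=C[(np.abs(C[:,0])<.01)&(C[:,1]<-.03)&(C[:,1]>-.17)&(C[:,2]>.03)]
k=k[k[:,1].argsort()]
for y in np.arange(-.15,-.1,.004):
    q=k[np.abs(k[:,1]-y)<.002];print(round(y,3),len(q),np.median(q[:,2]).round(4) if len(q) else 0)
E
```

```text
26.55 [-0.00021239  0.06973863  0.06860904] [-2.01977156  6.01896391  5.39063865]
along 6.29 side -0.86
26.55 [-0.00021239  0.06973863  0.06860904] [-2.01977156  6.01896391  5.39063865]
-0.15 7 0.0666
-0.146 6 0.0628
-0.142 6 0.0647
-0.138 5 0.0644
-0.134 12 0.0494
-0.13 0 0
-0.126 2 0.0683
-0.122 4 0.0716
-0.118 7 0.0731
-0.114 7 0.07
-0.11 5 0.0686
-0.106 6 0.0705
-0.102 7 0.0679
```

{"api": "apply_moves", "payload": {
  "rows": [
    {"x": -1.5,"y": 0,"z": 0,"rx": 0,"ry": 0,"rz": 0,"claw": 180},
    {"x": -3,"y": 0,"z": 0,"rx": 0,"ry": 0,"rz": 0,"claw": 180},
    {"x": -4.5,"y": 0,"z": 0,"rx": 0,"ry": 0,"rz": 0,"claw": 180}
  ]
}}

```text
time_s: 26.98
position: [0.5302, -0.0267, 0.0686]
tcp_rot: [[-0.186, 0.983, -0.004], [0.983, 0.186, 0.006], [0.007, -0.003, -1.0]]
force: [-1.0, 9.2, 4.8]
opening: 0.495
grasp_force: 30.0
```

{"api": "apply_moves", "payload": {
  "rows": [
    {"x": -0.7,"y": 0,"z": 0,"rx": 0,"ry": 0,"rz": 0,"claw": 180},
    {"x": -1.4,"y": 0,"z": 0,"rx": 0,"ry": 0,"rz": 0,"claw": 180}
  ]
}}

```text
time_s: 27.22
position: [0.5305, -0.0281, 0.0686]
tcp_rot: [[-0.186, 0.983, -0.004], [0.983, 0.186, 0.006], [0.007, -0.003, -1.0]]
force: [-1.3, 8.1, 5.9]
opening: 0.495
grasp_force: 30.0
```

{"api": "apply_moves", "payload": {
  "rows": [
    {"x": -0.5,"y": 0,"z": 0,"rx": 0,"ry": 0,"rz": 0,"claw": 180},
    {"x": -1,"y": 0,"z": 0,"rx": 0,"ry": 0,"rz": 0,"claw": 180}
  ]
}}

```text
time_s: 27.48
position: [0.5307, -0.0291, 0.0686]
tcp_rot: [[-0.186, 0.983, -0.004], [0.983, 0.186, 0.006], [0.007, -0.003, -1.0]]
force: [-2.3, 8.1, 5.6]
opening: 0.498
grasp_force: 30.0
```

{"api": "apply_moves", "payload": {
  "rows": [
    {"x": -0.5,"y": 0,"z": 0,"rx": 0,"ry": 0,"rz": 0,"claw": 180},
    {"x": -1,"y": 0,"z": 0,"rx": 0,"ry": 0,"rz": 0,"claw": 180}
  ]
}}

```text
time_s: 27.72
position: [0.5309, -0.03, 0.0686]
tcp_rot: [[-0.186, 0.983, -0.004], [0.983, 0.186, 0.006], [0.007, -0.003, -1.0]]
force: [-2.2, 8.5, 6.3]
opening: 0.496
grasp_force: 30.0
```

Steady sliding friction of about 8 N, so I'll keep feeling in small steps.

{"api": "apply_moves", "payload": {
  "rows": [
    {"x": -0.5,"y": 0,"z": 0,"rx": 0,"ry": 0,"rz": 0,"claw": 180},
    {"x": -0.8,"y": 0,"z": 0,"rx": 0,"ry": 0,"rz": 0,"claw": 180}
  ]
}}

```text
time_s: 27.98
position: [0.531, -0.0308, 0.0686]
tcp_rot: [[-0.186, 0.983, -0.004], [0.983, 0.186, 0.006], [0.007, -0.003, -1.0]]
force: [-1.4, 8.4, 6.1]
opening: 0.498
grasp_force: 30.0
```

{"api": "apply_moves", "payload": {
  "rows": [
    {"x": -0.4,"y": 0,"z": 0,"rx": 0,"ry": 0,"rz": 0,"claw": 180},
    {"x": -0.8,"y": 0,"z": 0,"rx": 0,"ry": 0,"rz": 0,"claw": 180}
  ]
}}

```text
time_s: 28.22
position: [0.5312, -0.0316, 0.0686]
tcp_rot: [[-0.186, 0.983, -0.004], [0.983, 0.186, 0.006], [0.007, -0.003, -1.0]]
force: [-1.2, 8.1, 5.2]
opening: 0.498
grasp_force: 30.0
```

{"api": "apply_moves", "payload": {
  "rows": [
    {"x": -0.4,"y": 0,"z": 0,"rx": 0,"ry": 0,"rz": 0,"claw": 180},
    {"x": -0.7,"y": 0,"z": 0,"rx": 0,"ry": 0,"rz": 0,"claw": 180}
  ]
}}

```text
time_s: 28.48
position: [0.5313, -0.0323, 0.0686]
tcp_rot: [[-0.186, 0.983, -0.004], [0.983, 0.186, 0.006], [0.007, -0.003, -1.0]]
force: [-1.4, 8.1, 5.6]
opening: 0.498
grasp_force: 30.0
```

```bash
python3 st.py
python3 - <<'E'
from h import *
c=camera_params("top");P,D=[],[]
for i in range(4): D.append(capture("top")[1])
C=(np.concatenate([cloud(c,d).reshape(-1,3) for d in D])-O)@np.c_[XC,YC,[0,0,1]]
k=C[(np.abs(C[:,0])<.012)&(C[:,2]>.03)]
print([(round(y,3),int((np.abs(k[:,1]-y)<.001).sum()),np.median(k[np.abs(k[:,1]-y)<.001][:,2]).round(4)) for y in np.arange(-.142,-.118,.002)])
E
```

```text
28.475 [-0.00019666  0.06025091  0.06856273] [-1.4362219   8.13737599  5.6244996 ]
along 8.26 side 0.11
[(np.float64(-0.142), 16, np.float64(0.0663)), (np.float64(-0.14), 17, np.float64(0.0647)), (np.float64(-0.138), 16, np.float64(0.0668)), (np.float64(-0.136), 10, np.float64(0.067)), (np.float64(-0.134), 12, np.float64(0.0703)), (np.float64(-0.132), 12, np.float64(0.0712)), (np.float64(-0.13), 11, np.float64(0.0718)), (np.float64(-0.128), 16, np.float64(0.0721)), (np.float64(-0.126), 17, np.float64(0.0699)), (np.float64(-0.124), 10, np.float64(0.0724)), (np.float64(-0.122), 19, np.float64(0.0686)), (np.float64(-0.12), 13, np.float64(0.0726))]
```

{"api": "apply_moves", "payload": {
  "rows": [
    {"x": -0.3,"y": 0,"z": 0,"rx": 0,"ry": 0,"rz": 0,"claw": 180},
    {"x": -0.6,"y": 0,"z": 0,"rx": 0,"ry": 0,"rz": 0,"claw": 180}
  ]
}}

```text
time_s: 28.92
position: [0.5313, -0.0324, 0.0686]
tcp_rot: [[-0.186, 0.983, -0.004], [0.983, 0.186, 0.007], [0.007, -0.003, -1.0]]
force: [-1.2, 10.3, 6.6]
opening: 0.495
grasp_force: 30.0
```

{"api": "apply_moves", "payload": {
  "rows": [
    {"x": -0.3,"y": 0,"z": 0,"rx": 0,"ry": 0,"rz": 0,"claw": 180},
    {"x": -0.5,"y": 0,"z": 0,"rx": 0,"ry": 0,"rz": 0,"claw": 180}
  ]
}}

```text
time_s: 29.18
position: [0.5313, -0.0324, 0.0686]
tcp_rot: [[-0.185, 0.983, -0.004], [0.983, 0.185, 0.007], [0.008, -0.003, -1.0]]
force: [-1.0, 12.6, 7.1]
opening: 0.5
grasp_force: 30.0
```

The row has stopped moving while the force climbs, so it is on the stop. One more small press, hold, then release.

{"api": "apply_moves", "payload": {
  "rows": [
    {"x": -0.4,"y": 0,"z": 0,"rx": 0,"ry": 0,"rz": 0,"claw": 180},
    {"x": -0.4,"y": 0,"z": 0,"rx": 0,"ry": 0,"rz": 0,"claw": 180}
  ]
}}

```text
time_s: 29.42
position: [0.5313, -0.0325, 0.0686]
tcp_rot: [[-0.185, 0.983, -0.004], [0.983, 0.185, 0.008], [0.009, -0.003, -1.0]]
force: [-0.3, 13.5, 6.7]
opening: 0.5
grasp_force: 30.0
```

```bash
python3 st.py
```

```text
29.425 [-0.00021849  0.06001861  0.06857644] [-0.30979521 13.49790739  6.72315884]
along 13.32 side 2.22
```

{"api": "apply_moves", "payload": {
  "rows": [
    {"x": 0.8,"y": 0,"z": 0,"rx": 0,"ry": 0,"rz": 0,"claw": 180},
    {"x": 0.8,"y": 0,"z": 0,"rx": 0,"ry": 0,"rz": 0,"claw": 110},
    {"x": 0.8,"y": 0,"z": 0,"rx": 0,"ry": 0,"rz": 0,"claw": 60},
    {"x": 0.8,"y": 0,"z": 0,"rx": 0,"ry": 0,"rz": 0,"claw": 20},
    {"x": 0.8,"y": 0,"z": 0,"rx": 0,"ry": 0,"rz": 0,"claw": 0},
    {"x": 0.8,"y": 0,"z": 0,"rx": 0,"ry": 0,"rz": 0,"claw": 0},
    {"x": 0.8,"y": 0,"z": 0,"rx": 0,"ry": 0,"rz": 0,"claw": 0},
    {"x": 0.8,"y": 0,"z": -30,"rx": 0,"ry": 0,"rz": 0,"claw": 0},
    {"x": 0.8,"y": 0,"z": -80,"rx": 0,"ry": 0,"rz": 0,"claw": 0},
    {"x": 0.8,"y": 0,"z": -130,"rx": 0,"ry": 0,"rz": 0,"claw": 0}
  ]
}}

```text
time_s: 30.68
position: [0.5317, -0.0343, 0.1994]
tcp_rot: [[-0.187, 0.982, -0.004], [0.982, 0.187, 0.004], [0.005, -0.003, -1.0]]
force: [1.2, 0.0, 0.3]
opening: 1.0
grasp_force: 0.0
```

{"api": "apply_moves", "payload": {
  "rows": [
    {"x": 30,"y": 0,"z": -60,"rx": 0,"ry": 0,"rz": 0,"claw": 0},
    {"x": 30,"y": 0,"z": -100,"rx": 0,"ry": 0,"rz": 0,"claw": 0},
    {"x": -80,"y": 0,"z": -100,"rx": 0,"ry": 0,"rz": 0,"claw": 0},
    {"x": -80,"y": 0,"z": -100,"rx": 0,"ry": 0,"rz": 0,"claw": 0},
    {"x": -80,"y": 0,"z": -100,"rx": 0,"ry": 0,"rz": 0,"claw": 0},
    {"x": -80,"y": 0,"z": -100,"rx": 0,"ry": 0,"rz": 0,"claw": 0}
  ]
}}

```text
time_s: 31.42
position: [0.5467, -0.1128, 0.2975]
tcp_rot: [[-0.186, 0.982, -0.005], [0.982, 0.186, 0.005], [0.006, -0.004, -1.0]]
force: [0.7, -0.1, 0.1]
opening: 1.003
grasp_force: 0.0
```

```bash
python3 st.py
python3 - <<'E'
from look import *
c=camera_params("wrist");p,d=capture("wrist")
C=(cloud(c,d).reshape(-1,3)-O)@np.c_[XC,YC,[0,0,1]];C=C[d.ravel()>0]
k=C[(np.abs(C[:,0])<.01)&(C[:,2]>.015)&(C[:,2]<.08)]
q=k[(k[:,1]>.02)&(k[:,2]>.06)];print("short end",q[:,1].max())
cv2.imwrite("pics/w3.png",cv2.resize(p,(768,576))[:,:,::-1])
E
```

```text
31.425 [-1.84277250e-04 -2.17901257e-02  2.97527272e-01] [ 0.66356082 -0.08214434  0.09274579]
along -0.21 side 0.64
31.425 [-1.84277250e-04 -2.17901257e-02  2.97527272e-01] [ 0.66356082 -0.08214434  0.09274579]
short end 0.08285712845871296
```

View pics/w3.png

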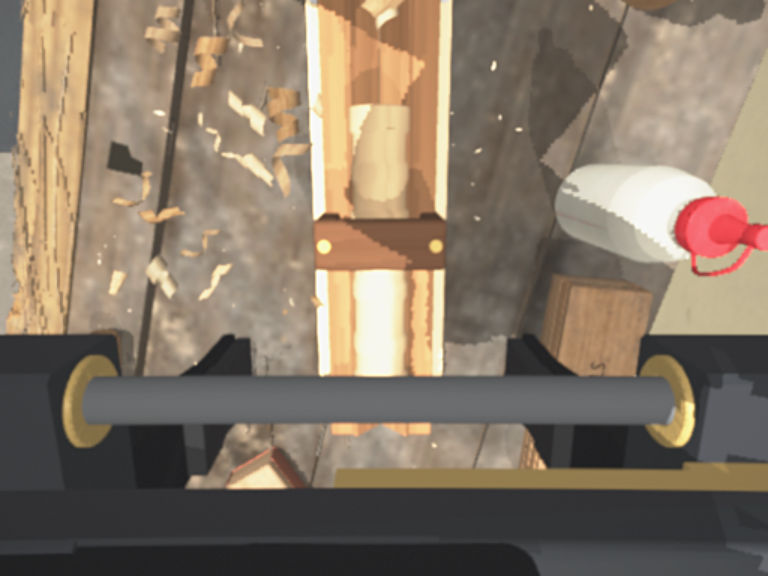

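The short piece lies at (380,155) and the long one runs under the bridge to the stop, both straight in the fold. The short end is at y = 83 mm; 220 mm of row from the stop face at -136 mm predicts 84 mm. Handing in.

```bash
python3 -c "
from rig import *
print(hand_in())"
```

```text
the job is handed in; nothing more can be done
None
```

The job is handed in: both pieces lie released in the fold, pressed end to end against the stop with about 5 N, and my measurements and the last picture agree; the hand-in returned no verdict.

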